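# Load the sample changer in the fume hood

## Robot

A 6-joint arm with a two-finger parallel gripper is mounted at the origin on the work surface. World frame = base frame: x ahead of the robot, y to its left, z up, the work surface at z = 0. Lengths are in m, angles in rad, forces in N, time in s.
With the tool pointing down it reaches from about 0.3 to 0.775 m from the base axis. Payload 14.6 kg.
Tool frame: the origin (TCP) lies on the centre line of the jaws, within the pads' length; the fingertips stand 19 mm ahead of it and the grasp point (between the pads) is the TCP; z points along the fingers, y is the line along which they close (so a half turn about z gives the same grasp; the last joint's range is limited). The gripper opens to 94 mm and grips with 3 to 60 N. Pads are 16 mm wide; open, the fingers measure 119 mm over their backs; the gripper's body (75 mm by 177 mm) begins 78 mm behind the grasp point.
Start: joints at [1.168, 0.3, 1.521, -0, 1.321, -0.067], TCP at [0.181, 0.519, 0.224] pointing down, gripper open.
Joint ranges: [-3.03, 3.03], [-0.79, 2.21], [0.23, 2.52], [-1.04, 4.18], [0, 3.07], [-2.55, 2.55]. Speed limits (rad/s): [2.22, 2.22, 2.57, 3.14, 3.14, 3.14].

## Interface

Orientations are given as [roll, pitch, yaw] about the fixed x, y, z axes, in that order (R = Rz(yaw) Ry(pitch) Rx(roll)).
In Python, from station import get_obs, camera, workorder gives the robot as it stands.
- The arm moves only by the tool play_rows, never from a script. Its argument "motion" is a list that holds one entry, the list of rows, each a list of 7 numbers: the shift along the tool's x, y, z as a fraction of full scale, then the turn, a rotation vector about the tool's x, y, z as a fraction of full scale, then the opening, from -1 (shut) to 1 (fully open). In form: [[[x, y, z, ax, ay, az, grip], ...]]. A call has 1 to 10 rows; each row is the pose to reach, as a shift and turn from the pose commanded when the call began, along the tool's axes at that moment, turning the shorter way round; what a row does not reach only later rows make up. Full scale, the value 1, is 0.25 m for a shift and 2 pi rad for a turn. A row lasts 1/10 s, in which the tool goes at most 50 mm and 8.59 degrees, less where a joint would pass 70% of its speed; a pose out of reach is approached as far as the arm can. A call with a number of a shift or a turn outside -1 to 1 is refused whole. A call with a gripper value outside its range is refused whole. The fingers move at their own pace and stop on an object; "grip_force" is the grip in N (left out, the last holds). Time passes only in rows, so rows that repeat a pose let the fingers close. It gives the time, the measured TCP pose, the force, the opening and the grip force at its end, in the units of the state.
- get_obs(): the state, without advancing time (a new reading comes with each control period).
- camera(name): name is "scene" or "top" or "wrist"; returns a dict with "frame" (480x640x3 uint8, red, green, blue), "z_map" (480x640 float32, m along the optical axis (not along the pixel's ray), 0 where there is no reading), "camera_matrix" (3x3 intrinsics, pixels), "D" ([k1, k2, p1, p2, k3] as OpenCV has them; the pictures are not rectified), "T" (4x4, takes a point from camera to world coordinates); the wrist camera has in their place "T_tool_cam" (4x4, takes a point from camera to tool coordinates, whose origin is the TCP and whose axes are the flange's). Camera axes: x right, y up, looking along -z (the intrinsics and any distortion apply to the point x, -y, -z); pixel columns grow to the right and rows downward; lengths in m; the calibration is good to about 2 mm. A picture is of the moment at which its call begins: read the wrist's pose just before it.
- workorder.hand_in(): hands the job in; it is judged then, once.
The state is a dict: "time_s": time; "qpos": joint angles; "joint_vel": joint speeds; "tau": joint torques, N m; "ee_pos": TCP position; "eef_rot": TCP orientation; "force": force on the tool from outside, world axes, zero at the start; "moment": the same for the moment, N m; "grip_width": finger opening in m; "grip_force": force on a finger pad.
Only numpy, scipy, OpenCV 4.12 (cv2) and the standard library are available. Lean on these libraries where they do the work, as an engineer would, in place of code of your own. Each camera call takes 0.05 s, during which the arm holds its last target. There are 200 camera calls.

## Task

Load the sample changer and start it: slide both grey racks home into its two lanes, one in each, under the guide rails until the catch clicks in and holds them, and stand every brown jar from the wire rests in a rack cell of its own, cap up and right down on the cell floor. When all is loaded, press the start key on the housing fully down and let it go. Set the glass down rather than dropping it, and leave the stirrer, the wash bottle and the dish where they are.

Things in the scene. Friction and masses are not known exactly. Their poses are not given: they have to be found in the camera images.
- rack1: Grey plastic sample rack (all sizes in mm) 146 long (x), 84 wide (y), 0.45 kg, both ends alike. Origin: centre of its underside, z up. Foot 84 wide, 7 thick, full length; body above 68 wide, top at z = 30, two open square cells at x = +-40. Between them a black bar grip 22 (x) x 16 (y), z = 30 to 72: pinch its 16 mm. Stands on the bench, x roughly away from the robot, beside the changer.
- rack2: A second rack, exactly like rack1. Each has a groove across its underside 55 from the middle towards either end, which takes the ball of a lane's catch.
- rack1_cell_a (a point): Centre of the floor (7 above the rack's underside) of rack1's cell at its +x end, axes as the rack's. The cell is 58 x 58, 23 deep, walls 4 to 5 thick. A jar standing in it has its origin here.
- rack1_cell_b (a point): Centre of the floor (7 above the rack's underside) of rack1's cell at its -x end, axes as the rack's. The cell is 58 x 58, 23 deep, walls 4 to 5 thick. A jar standing in it has its origin here.
- rack2_cell_a (a point): Centre of the floor (7 above the rack's underside) of rack2's cell at its +x end, axes as the rack's. The cell is 58 x 58, 23 deep, walls 4 to 5 thick. A jar standing in it has its origin here.
- rack2_cell_b (a point): Centre of the floor (7 above the rack's underside) of rack2's cell at its -x end, axes as the rack's. The cell is 58 x 58, 23 deep, walls 4 to 5 thick. A jar standing in it has its origin here.
- jar1: Brown glass jar, black screw cap (stays on) (mm): a smooth cylinder 52 in diameter, 80 high, its top 20 the cap, 0.18 kg. Origin: centre of its base; z along its axis to the cap. Starts leaning in a sloping wire rest, axis 40 deg from upright, cap up and away from the robot. Three or four jars are there. Grip across the 52 mm; coming down along its axis from the cap end is clear.
- jar2: Another jar, exactly like jar1 (may be absent).
- jar3: Another jar, exactly like jar1 (may be absent).
- jar4: Another jar, exactly like jar1 (may be absent).
- rest1: Fixed wire rest (10 mm rod, 166 wide, 50 high) for two leaning jars, bays at y = +45 and -45; a jar's base centre at x = -30, z = 24, its axis leaning 40 deg towards +x. Origin: its middle on the bench; x roughly away from the robot. Under each jar two rods 30 apart run up its slope to 60 from its base; bars across behind and at the foot; legs at y = +-78.
- rest2: A second wire rest, exactly like rest1.
- lane0_home (a point): Where the origin of a rack lies when fully home in the left (+y) lane of the changer, on the deck surface (16 above the bench). Axes as the changer's: x is the sliding direction, inwards.
- catch0 (a joint): Travel (m) of the sprung ball catch in the deck of lane0: 0 = up (lane empty, or ball snapped into the rack's groove), 0.0035 = pressed under a rack's foot. 6 to 10 N pushes a rack over it; it then holds the rack.
- lane1_home (a point): Where the origin of a rack lies when fully home in the right (-y) lane of the changer, on the deck surface (16 above the bench). Axes as the changer's: x is the sliding direction, inwards.
- catch1 (a joint): Travel (m) of the sprung ball catch in the deck of lane1: 0 = up (lane empty, or ball snapped into the rack's groove), 0.0035 = pressed under a rack's foot. 6 to 10 N pushes a rack over it; it then holds the rack.
- changer: Fixed sample changer (mm). Origin: on the bench under the deck; x inwards. Deck 16 high, 222 wide, from x = -115 to the housing face (end stop) at x = 97; housing 75 high, post 21 cm high behind. Two lanes 88 wide at y = +-55, home x = 22.5. Steel rails with lips start at x = 0 and reach 6 over the lane 9 above the deck: feed a rack in from the front. Flared fences 30 long, 9 high, at each mouth.
- start_key (a joint): Travel (m) of the start key, a round grey spring push button on top of the changer's housing: 0 = up, 0.006 = fully down (about 5 N); it springs back.
- start_key_top (a point): Centre of the top face of the start key, 24 across; press straight down here.
- stirrer: Bystander: white magnetic stirrer with heating mantle, round, 160 across, 115 high, 3 kg. Origin: centre of its underside.
- wash_bottle: Bystander: white plastic bottle with red cap, 64 across, about 160 high. Origin: centre of its underside.
- dish: Bystander: white porcelain bowl, 90 across, 50 high. Origin: centre of its underside.
Things that resemble listed ones, but are neither listed nor needed, are in the scene too. Leave any pink look-alike of the rack2 alone. What is shaped like the rack1 but purple is not meant.

How it is judged:
On the way, in this order (a step that is already met when the one before it is completed fails the run):
1. both racks are home and every jar stands cap up in a cell (((x of rack1 in the frame of lane0_home between -0.003 and 0.003 m and y of rack1 in the frame of lane0_home between -0.005 and 0.005 m and z of rack1 in the frame of lane0_home between -0.004 and 0.004 m and angle between rack1's own z axis and vertical below 0.06 rad and value of joint catch0 below 0.0015 m) or (x of rack1 in the frame of lane1_home between -0.003 and 0.003 m and y of rack1 in the frame of lane1_home between -0.005 and 0.005 m and z of rack1 in the frame of lane1_home between -0.004 and 0.004 m and angle between rack1's own z axis and vertical below 0.06 rad and value of joint catch1 below 0.0015 m)) and ((x of rack2 in the frame of lane0_home between -0.003 and 0.003 m and y of rack2 in the frame of lane0_home between -0.005 and 0.005 m and z of rack2 in the frame of lane0_home between -0.004 and 0.004 m and angle between rack2's own z axis and vertical below 0.06 rad and value of joint catch0 below 0.0015 m) or (x of rack2 in the frame of lane1_home between -0.003 and 0.003 m and y of rack2 in the frame of lane1_home between -0.005 and 0.005 m and z of rack2 in the frame of lane1_home between -0.004 and 0.004 m and angle between rack2's own z axis and vertical below 0.06 rad and value of joint catch1 below 0.0015 m)) and ((horizontal distance between jar1 and rack1_cell_a below 0.008 m and z of jar1 in the frame of rack1_cell_a between -0.004 and 0.004 m) or (horizontal distance between jar1 and rack1_cell_b below 0.008 m and z of jar1 in the frame of rack1_cell_b between -0.004 and 0.004 m) or (horizontal distance between jar1 and rack2_cell_a below 0.008 m and z of jar1 in the frame of rack2_cell_a between -0.004 and 0.004 m) or (horizontal distance between jar1 and rack2_cell_b below 0.008 m and z of jar1 in the frame of rack2_cell_b between -0.004 and 0.004 m)) and angle between each of jar1, jar2, jar3, jar4's own z axis and vertical below 0.1 rad and ((horizontal distance between jar2 and rack1_cell_a below 0.008 m and z of jar2 in the frame of rack1_cell_a between -0.004 and 0.004 m) or (horizontal distance between jar2 and rack1_cell_b below 0.008 m and z of jar2 in the frame of rack1_cell_b between -0.004 and 0.004 m) or (horizontal distance between jar2 and rack2_cell_a below 0.008 m and z of jar2 in the frame of rack2_cell_a between -0.004 and 0.004 m) or (horizontal distance between jar2 and rack2_cell_b below 0.008 m and z of jar2 in the frame of rack2_cell_b between -0.004 and 0.004 m)) and ((horizontal distance between jar3 and rack1_cell_a below 0.008 m and z of jar3 in the frame of rack1_cell_a between -0.004 and 0.004 m) or (horizontal distance between jar3 and rack1_cell_b below 0.008 m and z of jar3 in the frame of rack1_cell_b between -0.004 and 0.004 m) or (horizontal distance between jar3 and rack2_cell_a below 0.008 m and z of jar3 in the frame of rack2_cell_a between -0.004 and 0.004 m) or (horizontal distance between jar3 and rack2_cell_b below 0.008 m and z of jar3 in the frame of rack2_cell_b between -0.004 and 0.004 m)) and ((horizontal distance between jar4 and rack1_cell_a below 0.008 m and z of jar4 in the frame of rack1_cell_a between -0.004 and 0.004 m) or (horizontal distance between jar4 and rack1_cell_b below 0.008 m and z of jar4 in the frame of rack1_cell_b between -0.004 and 0.004 m) or (horizontal distance between jar4 and rack2_cell_a below 0.008 m and z of jar4 in the frame of rack2_cell_a between -0.004 and 0.004 m) or (horizontal distance between jar4 and rack2_cell_b below 0.008 m and z of jar4 in the frame of rack2_cell_b between -0.004 and 0.004 m))), for 0.2 s.
2. then the start key is pressed down (over 4.5 mm of its 6) (value of joint start_key above 0.0045 m), for 0.05 s.
At the end, for the whole second after the job is handed in: Each rack is in a lane of its own within 3 mm of home along it (5 mm across, 4 mm in height), level, that lane's catch up (under 1.5 mm). Every jar present stands in a cell, cap up within 0.1 rad, within 8 mm of its centre, base within 4 mm of its floor. All at rest, key pressed after (all of step 1 and linear speed of each of rack1, rack2, jar1, jar2, jar3, jar4 below 0.03 m/s); the robot touches nothing.
It fails at once if a jar is dropped or thrown: it moves faster than 0.7 m/s with no finger on it ((contact force between the fingers and jar1 below 0.05 N and linear speed of jar1 above 0.7 m/s) or (contact force between the fingers and jar2 below 0.05 N and linear speed of jar2 above 0.7 m/s) or (contact force between the fingers and jar3 below 0.05 N and linear speed of jar3 above 0.7 m/s) or (contact force between the fingers and jar4 below 0.05 N and linear speed of jar4 above 0.7 m/s)).
It fails at once if the stirrer, the wash bottle or the dish is moved by more than 30 mm (distance of any of stirrer, wash_bottle, dish from where it was at the start of the episode above 0.03 m).
Of jar1, jar2, jar3, jar4 only 3 to 4 are there at a start; the rules pass over those that are not, and their reading is None.
At some moment in a run one of rack1, rack2 may be knocked a few centimetres aside while the robot is not near it.
It also fails if it takes over 210 s, if anything falls off the work surface, if the arm or the gripper's body presses on something with over 40 N, if the wrist force passes 120 N, or if a joint passes its speed limit or range.

## Working session

There is one attempt and no reset: what is moved stays moved. The work goes in short steps, Python scripts to look and compute and a tool call to move; the robot and the scene stay as the last step left them, time stands still between calls to the robot, and variables do not carry over. Pictures are saved under pics/ and viewed, at most 14 in all, crops included, and the job is handed in when it is done.

Besides the shell and the picture viewer there is one more tool, called after "Call:" as name(argument=value, ...) on one line, values as JSON. play_rows: Moves the arm, as the interface text tells. Its arguments: {"type":"object","properties":{"motion":{"type":"array"},"grip_force":{"type":"number"}},"required":["motion"]}

```bash
ls; mkdir -p pics
cat > h.py <<'E'
import numpy as np, cv2, pickle
from station import get_obs, camera
from scipy.spatial.transform import Rotation as R
def pose():
    o=get_obs(); T=np.eye(4); T[:3,:3]=R.from_euler('xyz',o['eef_rot']).as_matrix(); T[:3,3]=o['ee_pos']; return T,o
def snap(name):
    T,o=pose(); c=camera(name)
    c['W']=c['T'] if 'T' in c else T@c['T_tool_cam']
    h,w=c['z_map'].shape
    v,u=np.mgrid[0:h,0:w]
    p=cv2.undistortPoints(np.stack([u,v],-1).reshape(-1,1,2).astype(np.float64),c['camera_matrix'],c['D']).reshape(h,w,2)
    z=c['z_map']; P=np.stack([p[...,0]*z,-p[...,1]*z,-z],-1)
    X=P@c['W'][:3,:3].T+c['W'][:3,3]; X[z==0]=np.nan
    c['X']=X; return c
def save(c,fn,crop=None,s=1):
    f=c['frame'][...,::-1]
    if crop: u0,v0,u1,v1=crop; f=f[v0:v1,u0:u1]
    if s!=1: f=cv2.resize(f,None,fx=s,fy=s,interpolation=cv2.INTER_CUBIC)
    cv2.imwrite('pics/'+fn,f)
E
python3 - <<'E'
from h import *
for n in('scene','top'):
    c=snap(n); save(c,n+'1.png'); pickle.dump(c,open(n+'.pkl','wb')); print(n,c['W'].round(3).tolist())
print(get_obs())
E
```

```text
pics
scene [[0.577, -0.706, 0.41, 1.255], [0.816, 0.501, -0.287, -0.383], [-0.002, 0.501, 0.866, 1.607], [0.0, 0.0, 0.0, 1.0]]
top [[-0.001, 0.997, -0.072, 0.425], [-1.0, -0.001, 0.004, 0.11], [0.004, 0.072, 0.997, 1.744], [0.0, 0.0, 0.0, 1.0]]
{'time_s': 0.1, 'qpos': array([ 1.16842006e+00,  3.00389683e-01,  1.52146754e+00, -8.04889296e-06,
        1.32072489e+00, -6.66288392e-02]), 'joint_vel': array([-0.00084836, -0.00068822, -0.00104127, -0.00105426, -0.00106099,
       -0.00063094]), 'tau': array([ 3.28467686e-04, -5.32638180e+01, -3.53286767e+01,  7.09886360e-02,
        2.34214577e-02, -5.71043961e-05]), 'ee_pos': array([0.18115147, 0.51909707, 0.22397902]), 'eef_rot': array([-3.14060486e+00, -5.80988978e-05,  2.80584719e+00]), 'force': array([-0.68845807,  0.21477397, -0.22965766]), 'moment': array([-0.0180246 , -0.00116974, -0.01885738]), 'grip_force': 0.0, 'grip_width': 0.09417991910093962}
```

View pics/scene1.png

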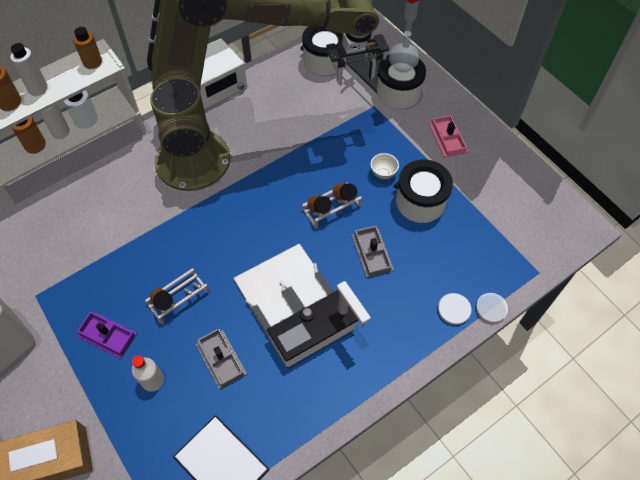

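View pics/top1.png

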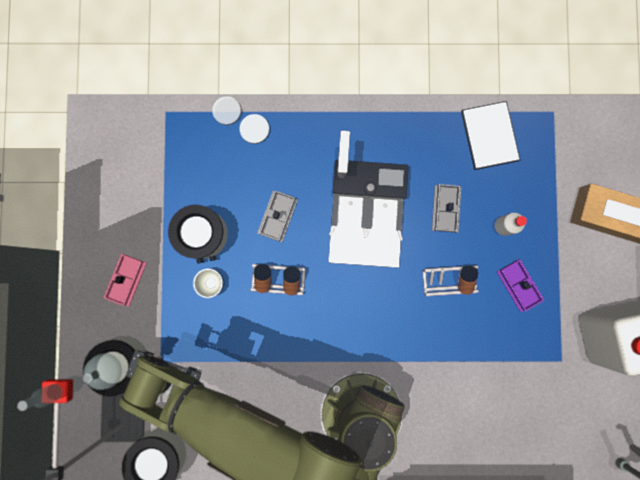

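The scene and top pictures show the following (top-view pixels):
- **Grey racks:** (278,215) and (447,208).
- **Look-alikes:** pink at (125,280) and purple at (520,285); neither is used.
- **Jars:** left rest (263,279) and (291,280), right rest (468,279), so three in all. The right rest's other bay is empty.
- **Changer:** (368,230), with the key at (371,187).

I choose the two grey racks and will check them in one crop while measuring.

Run:
```python
from h import *
c=pickle.load(open('top.pkl','rb')); save(c,'crop1.png',(240,120,500,310),3); X=c['X']
def box(n,u0,v0,u1,v1,za,zb):
    P=X[v0:v1,u0:u1].reshape(-1,3); P=P[(P[:,2]>za)&(P[:,2]<zb)]
    r=cv2.minAreaRect((P[:,:2]*1000).astype(np.float32)); print(n,len(P),np.median(P[:,2]).round(4),np.round(r[0],1),np.round(r[1],1),round(r[2],1))
box('bench',420,120,460,150,-1,1)
for n,w in dict(rl=(250,180,305,250),rr=(425,175,470,240)).items():
    box(n+' all',*w,.003,.05); box(n+' body',*w,.02,.036); box(n+' grip',*w,.05,.08)
box('deck',320,190,415,275,.012,.02); box('housing',320,150,420,205,.06,.078); box('ch all',315,120,420,275,.008,.3)
for n,w in dict(j1=(250,255,276,300),j2=(277,255,306,300),j3=(455,255,482,300)).items(): box(n,*w,.055,.12); 
box('rest l',240,250,315,305,.008,.12); box('rest r',415,250,490,305,.008,.12)
print(X[187,371],X[218:240:4,351],X[218:240:4,367])
for n,p in dict(bot=(223,515),stir=(232,197),dish=(283,208)).items(): print(n,X[p].round(3))
print(c['frame'][215,265],c['frame'][220,440])
```

```text
bench 1195 0.001 [ 881.1 -257.9] [129.3  99.9] 89.3
rl all 1952 0.0072 [621.6 266.4] [222.3 173.1] 0.2
rl body 293 0.0291 [616.5 265.5] [ 69.5 146.2] 69.9
rl grip 44 0.0721 [615.8 264.7] [15.7 22.6] 72.1
rr all 1600 0.0082 [ 645.3 -277. ] [142.1 208.3] 89.1
rr body 320 0.0291 [ 641. -274.] [ 71.1 148.5] 84.7
rr grip 51 0.0703 [ 639.2 -273.5] [17.7 21.2] 85.4
deck 2665 0.0159 [554.4 -17.5] [294.5 247. ] 88.1
housing 1473 0.0744 [725.2 -26.7] [228.  108.9] 85.5
ch all 7967 0.0215 [679.1 -22.6] [495.4 334.8] 0.0
j1 380 0.0817 [422.4 304.8] [51.9 79.5] 89.2
j2 374 0.0815 [416.3 226. ] [69.5 79.4] 89.7
j3 371 0.0815 [ 418.8 -322.9] [79.1 51.3] 6.1
rest l 1378 0.0605 [422.8 264.7] [233.8 169.9] 89.8
rest r 1163 0.0419 [ 422.  -288.7] [235.7 170.2] 90.0
[ 0.69412968 -0.02670873  0.09913714] [[0.60881119 0.03039372 0.01396988]
 [0.59620512 0.03038002 0.01250029]
 [0.58317796 0.03057326 0.01555207]
 [0.56994764 0.03090865 0.02171784]
 [0.55805835 0.03050576 0.01173242]
 [0.54504328 0.03075774 0.01607776]] [[ 0.60795302 -0.01981731  0.02167019]
 [ 0.59459176 -0.01923054  0.02841837]
 [ 0.58158264 -0.0188414   0.03254267]
 [ 0.56945953 -0.01917874  0.02698909]
 [ 0.55740567 -0.01965037  0.01963767]
 [ 0.54509361 -0.01994434  0.01464842]]
bot [ 0.581 -0.448  0.135]
stir [0.558 0.498 0.098]
dish [ 0.404  0.484 -0.002]
[183 178 173] [167 164 166]
```

View pics/crop1.png

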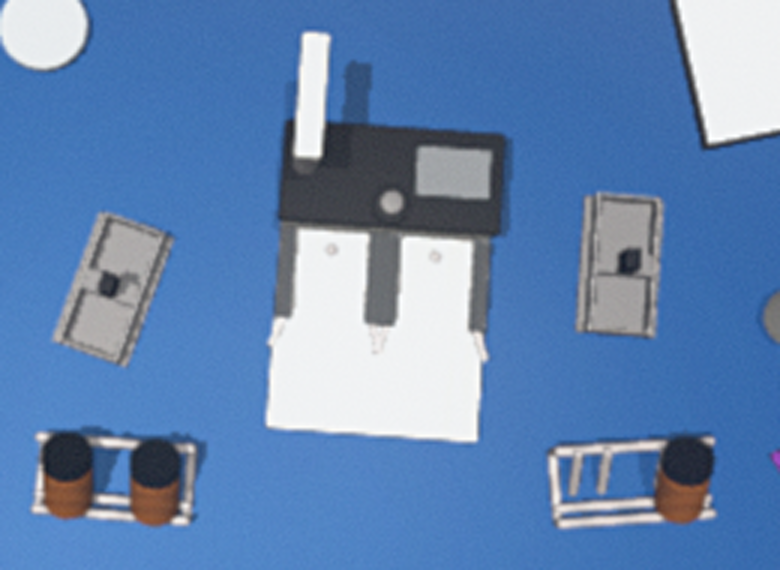

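The crop confirms two plain grey racks. The changer is turned about -3.5° and the left rack about -20°; the key is at crop (391,202). Next I add a move planner and get a closer look.

```bash
cat >> h.py <<'E'
def TG(x,y,z,psi=90,tilt=0,yawax=0):
    """tool down, tool y at angle psi deg; tilt deg: tool leans so that tool z swings to the -(tool x dir.. i.e. robot side)"""
    a=np.radians(psi-90)
    M=R.from_euler('z',a).as_matrix()@np.diag([-1.,1,-1])
    t=np.radians(tilt); M=M@R.from_euler('y',t).as_matrix()
    T=np.eye(4); T[:3,:3]=M; T[:3,3]=[x,y,z]; return T
def plan(Tt,T0=None):
    if T0 is None: T0=pose()[0]
    D=np.linalg.inv(T0)@Tt
    s=D[:3,3]/.25; r=R.from_matrix(D[:3,:3]).as_rotvec()/(2*np.pi)
    print('shift',s.round(4).tolist(),'rot',r.round(4).tolist(),'rows>=',int(np.ceil(max(np.linalg.norm(D[:3,3])/.05,np.linalg.norm(r)*360/8.59)))); return Tt
E
python3 - <<'E'
from h import *
t=TG(0.4,.35,.42); print(t[:3,:3].round(2).tolist(), TG(0,0,0,90,40)[:3,2]); plan(t); plan(TG(.5,.05,.42),t)
print(camera('wrist')['T_tool_cam'].round(3).tolist())
E
```

```text
[[-1.0, 0.0, 0.0], [0.0, 1.0, 0.0], [0.0, 0.0, -1.0]] [-0.64278761  0.         -0.76604444]
shift [-1.0493, -0.351, -0.7838] rot [-0.0002, -0.0, -0.0534] rows>= 7
shift [-0.4, -1.2, 0.0] rot [0.0, 0.0, 0.0] rows>= 7
[[0.001, 0.973, 0.233, 0.067], [1.0, -0.001, -0.001, -0.001], [-0.001, 0.233, -0.973, -0.161], [0.0, 0.0, 0.0, 1.0]]
```

Call:
play_rows(motion=[[[-0.2,-0.07,-0.15,0,0,-0.02,1],[-0.4,-0.14,-0.3,0,0,-0.04,1],[-0.6,-0.2,-0.5,0,0,-0.0534,1],[-0.8,-0.3,-0.7,0,0,-0.0534,1],[-0.95,-0.35,-0.78,0,0,-0.0534,1],[-0.95,-0.35,-0.78,0,0,-0.0534,1]]])

```text
time_s: 0.75
ee_pos: [0.3652, 0.3675, 0.4089]
eef_rot: [3.142, 0.0, 3.142]
force: [-0.2, 0.1, -0.5]
grip_width: 0.0939
grip_force: 0.0
```

Call:
play_rows(motion=[[[-0.1,-0.2,0,0,0,0,1],[-0.2,-0.4,0,0,0,0,1],[-0.3,-0.6,0,0,0,0,1],[-0.4,-0.8,0,0,0,0,1],[-0.4,-0.95,0,0,0,0,1],[-0.4,-0.95,0,0,0,0,1],[-0.4,-0.95,0,0,0,0,1]]])

```text
time_s: 1.45
ee_pos: [0.4645, 0.1302, 0.4076]
eef_rot: [3.142, -0.0, 3.139]
force: [0.1, 0.3, 0.2]
grip_width: 0.0938
grip_force: 0.0
```

Run:
```python
from h import *
c=snap('wrist'); save(c,'w1.png'); pickle.dump(c,open('w1.pkl','wb')); o=get_obs(); print(o['ee_pos'],o['eef_rot'],o['qpos'],o['time_s'])
```

```text
[0.46427982 0.13138379 0.40761492] [ 3.14137747e+00 -1.17614338e-04  3.14026860e+00] [ 1.99725098e-01  7.55609356e-02  1.37057104e+00  2.36167725e-04
  1.69553295e+00 -1.36971779e+00] 1.5
```

View pics/w1.png

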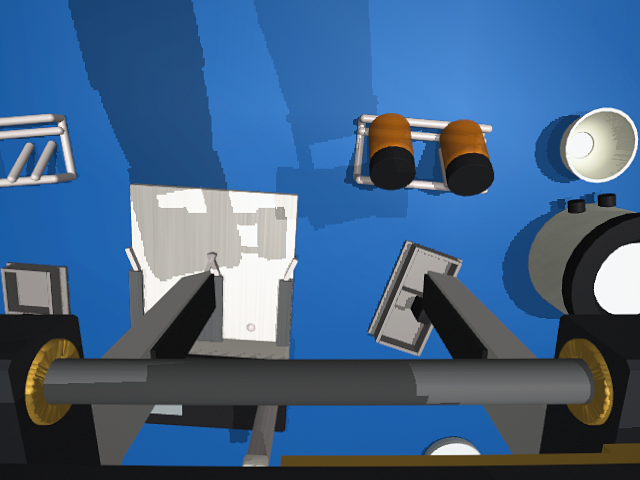

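The wrist view shows the deck's front corners at (131,184) and (298,196), lane 0's ball at (251,327), the left rack at (413,298) and both left jars. I'll enlarge the changer to read edges more closely.

Run:
```python
from h import *
c=pickle.load(open('w1.pkl','rb')); save(c,'w1c.png',(115,170,315,360),4)
```

```text
(no output)
```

View pics/w1c.png

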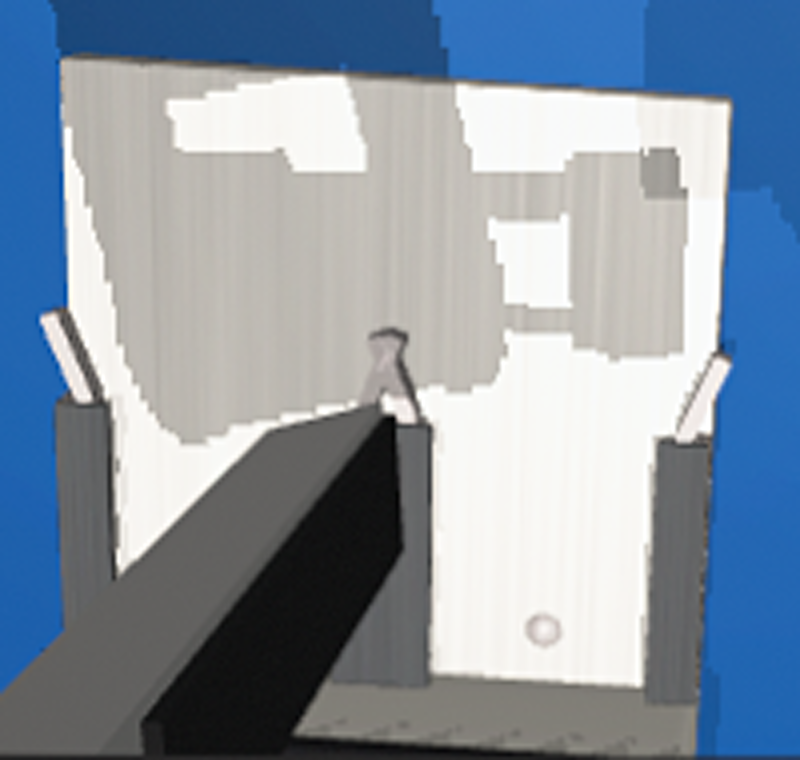

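```bash
cat >> h.py <<'E'
def ray(c,u,v,z):
    p=cv2.undistortPoints(np.array([[[u,v]]],float),c['camera_matrix'],c['D'])[0,0]
    d=c['W'][:3,:3]@np.array([p[0],-p[1],-1]); o=c['W'][:3,3]; return o+d*(z-o[2])/d[2]
E
python3 - <<'E'
from h import *
c=pickle.load(open('w1.pkl','rb'))
r=lambda u,v,z: ray(c,115+u/4,170+v/4,z)[:2]
a=r(62,60,.016); b=r(731,100,.016); d=b-a; print('corners',a,b,np.linalg.norm(d))
yaw=np.arctan2(d[0],-d[1]); print('yaw',np.degrees(yaw))
ex=np.array([np.cos(yaw),np.sin(yaw)]); O=(a+b)/2+.115*ex; print('O',O)
ball=r(543,630,.017); ey=np.array([-ex[1],ex[0]]); print('ball loc',(ball-O)@ex,(ball-O)@ey)
e=r(697,450,.016); print([((p-O)@ex,(p-O)@ey) for p in (r(431,676,.016),r(645,687,.016),r(720,330,.016),r(655,443,.027),r(431,425,.027))])
t=pickle.load(open('top.pkl','rb')); 
T=lambda u,v,z: ray(t,240+u/3,120+v/3,z)[:2]
print('top corners',T(267,428,.016),T(478,440,.016)); 
for p in (T(331,249,.017),T(435,256,.017)): print('balls',(p-O)@ex,(p-O)@ey)
k=T(391,202,.085); print('key',k,(k-O)@ex,(k-O)@ey, ray(t,371,187,.085))
print('grip L wrist', [ray(c,u,v,.072) for u,v in ((408,297),)], 'bench? rack foot corners')
X=c['X']
for n,w in dict(j2=(365,105,420,195),j1=(435,110,500,200)).items():
    u0,v0,u1,v1=w;P=X[v0:v1,u0:u1].reshape(-1,3); f=c['frame'][v0:v1,u0:u1].reshape(-1,3)
    m=(P[:,2]>.03)&(f.max(1)<60); q=P[m]; print(n,m.sum(),np.nanmedian(q,0),np.nanpercentile(q,[2,98],0).round(3).tolist())
E
```

```text
corners [ 0.45695184 -0.11769959] [0.47095566 0.10208986] 0.2202351323795339
yaw 176.35434319501363
O [ 0.34918647 -0.0004925 ]
ball loc -0.30743442089121215 -0.05291394834885522
[(np.float64(-0.3283670390799689), np.float64(-0.013049063756016149)), (np.float64(-0.32784871481115874), np.float64(-0.08980670598357499)), (np.float64(-0.19357118150959668), np.float64(-0.11029903936465041)), (np.float64(-0.231476312618424), np.float64(-0.09068086839006254)), (np.float64(-0.22975066204837716), np.float64(-0.014818126241903082))]
top corners [0.46721203 0.1004115 ] [ 0.45437227 -0.1211595 ]
balls -0.3044400871237522 -0.05240488688698455
balls -0.3039124947317174 0.05786631629940764
key [ 0.6954129  -0.02583587] -0.34713728084938916 0.0032770075730926664 [ 0.69643944 -0.02788062  0.085     ]
grip L wrist [array([0.59224149, 0.24142447, 0.072     ])] bench? rack foot corners
j2 1628 [0.43060225 0.21203831 0.08916487] [[0.409, 0.189, 0.072], [0.454, 0.236, 0.101]]
j1 1641 [0.43732978 0.29987627 0.08868728] [[0.416, 0.278, 0.072], [0.461, 0.325, 0.101]]
```

Run:
```python
from h import *
plan(TG(.616,.265,.17,70))
```

```text
shift [-0.6063, 0.5351, 0.9505] rot [0.0, -0.0, 0.0553] rows>= 7
```

Call:
play_rows(motion=[[[-0.12,0.1,0.15,0,0,0.02,1],[-0.24,0.21,0.3,0,0,0.04,1],[-0.36,0.32,0.45,0,0,0.0553,1],[-0.48,0.43,0.6,0,0,0.0553,1],[-0.6063,0.5351,0.75,0,0,0.0553,1],[-0.6063,0.5351,0.9,0,0,0.0553,1],[-0.6063,0.5351,0.95,0,0,0.0553,1],[-0.6063,0.5351,0.95,0,0,0.0553,1],[-0.6063,0.5351,0.95,0,0,0.0553,1]]])

```text
time_s: 2.4
ee_pos: [0.6156, 0.2664, 0.1712]
eef_rot: [3.141, 0.001, 2.795]
force: [-0.1, -0.3, -0.1]
grip_width: 0.094
grip_force: 0.0
```

Run:
```python
from h import *
T,o=pose(); c=snap('wrist'); save(c,'w2.png'); pickle.dump(c,open('w2.pkl','wb')); print(o['ee_pos'],o['eef_rot'],o['qpos'],o['force'])
X=c['X'].reshape(-1,3);m=(X[:,2]>.05)&(X[:,2]<.08)&(np.hypot(X[:,0]-.616,X[:,1]-.265)<.035)
P=X[m]; m2=P[:,2]>.068; print(m2.sum(),np.median(P[m2],0)); r=cv2.minAreaRect((P[m2][:,:2]*1000).astype(np.float32)); print(r)
m=(X[:,2]>.026)&(X[:,2]<.033)&(np.hypot(X[:,0]-.616,X[:,1]-.265)<.09); print(cv2.minAreaRect((X[m][:,:2]*1000).astype(np.float32)))
```

```text
[0.615561   0.26641845 0.17116299] [3.14103287e+00 5.17381080e-04 2.79535096e+00] [ 3.53834511e-01  6.13685586e-01  1.19499157e+00  9.75464781e-05
  1.33215915e+00 -8.70743288e-01] [-0.10296535 -0.2683415  -0.08922399]
813 [0.61697741 0.26433275 0.07212587]
((617.6217651367188, 264.17852783203125), (15.954216003417969, 21.51373863220215), 70.79163360595703)
((618.2647705078125, 263.80792236328125), (68.2234115600586, 146.77865600585938), 70.08930206298828)
```

View pics/w2.png

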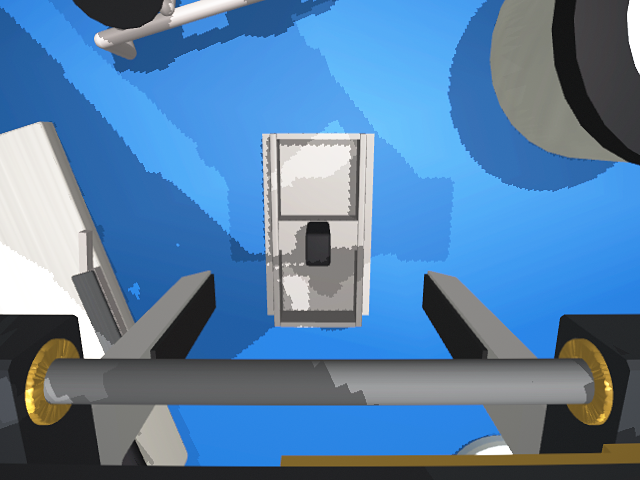

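The rack is centred between the open fingers with its grip at (318,243), and its grey colour is confirmed. Now I lower and pinch.

Call:
play_rows(motion=[[[-0.012,-0.006,0.15,0,0,0,1],[-0.012,-0.006,0.3,0,0,0,1],[-0.012,-0.006,0.42,0,0,0,1],[-0.012,-0.006,0.465,0,0,0,1],[-0.012,-0.006,0.465,0,0,0,1],[-0.012,-0.006,0.465,0,0,0,-1],[-0.012,-0.006,0.465,0,0,0,-1],[-0.012,-0.006,0.465,0,0,0,-1],[-0.012,-0.006,0.465,0,0,0,-1],[-0.012,-0.006,0.465,0,0,0,-1]]], grip_force=45)

```text
time_s: 3.45
ee_pos: [0.6183, 0.2626, 0.0543]
eef_rot: [3.141, 0.0, 2.794]
force: [-0.2, 0.8, -0.2]
grip_width: 0.0574
grip_force: 0.0
```

Call:
play_rows(motion=[[[0,0,0,0,0,0,-1],[0,0,0,0,0,0,-1],[0,0,0,0,0,0,-1],[0,0,-0.06,0,0,0,-1],[0,0,-0.15,0,0,0,-1],[0,0,-0.3,0,0,0,-1],[0,0,-0.4,0,0,0,-1],[0,0,-0.4,0,0,0,-1],[0,0,-0.4,0,0,0,-1]]])

```text
time_s: 4.35
ee_pos: [0.6183, 0.2626, 0.1547]
eef_rot: [3.141, 0.001, 2.794]
force: [-1.7, -0.2, -0.1]
grip_width: 0.0002
grip_force: 0.0
```

Run:
```python
from h import *
print(get_obs()['grip_width'],get_obs()['ee_pos'],get_obs()['eef_rot'])
yaw=-3.65; a=np.radians(yaw); ex=np.array([np.cos(a),np.sin(a)]); ey=np.array([-ex[1],ex[0]]); O=np.array([.578,-.0175])
# hover 215 mm in front of home
p=O+ey*.055+ex*(-.160); t=plan(TG(p[0],p[1],.15,90+yaw))
print(p)
```

```text
0.0001809320632968868 [0.6182806  0.26258696 0.15473151] [3.14091285e+00 8.60053546e-04 2.79388345e+00]
shift [0.4458, -1.0764, 0.0178] rot [0.0001, 0.0002, -0.0452] rows>= 6
[0.42182593 0.04757427]
```

The fingers close at about 80 mm/s, so I lifted too early. Reopening and rechecking.

Call:
play_rows(motion=[[[0,0,0,0,0,0,0],[0,0,0,0,0,0,0],[0,0,0,0,0,0,0],[0,0,0,0,0,0,0],[0,0,0,0,0,0,0],[0,0,0,0,0,0,0],[0,0,0,0,0,0,0]]])

```text
time_s: 5.05
ee_pos: [0.6183, 0.2626, 0.1539]
eef_rot: [3.142, 0.0, 2.794]
force: [0.8, -0.4, 0.6]
grip_width: 0.0465
grip_force: 0.0
```

```bash
cat >> h.py <<'E'
def rack(c,x,y):
    X=c['X'].reshape(-1,3)
    m=(X[:,2]>.068)&(X[:,2]<.076)&(np.hypot(X[:,0]-x,X[:,1]-y)<.035); print('grip',m.sum(),np.median(X[m],0).round(4),[np.round(v,1) for v in cv2.minAreaRect((X[m][:,:2]*1000).astype(np.float32))])
    m=(X[:,2]>.026)&(X[:,2]<.033)&(np.hypot(X[:,0]-x,X[:,1]-y)<.09); print('body',[np.round(v,1) for v in cv2.minAreaRect((X[m][:,:2]*1000).astype(np.float32))])
E
python3 - <<'E'
from h import *
c=snap('wrist'); rack(c,.618,.264); print(get_obs()['grip_width'])
E
```

```text
grip 963 [0.6169 0.2631 0.0721] [array([617.4, 262.8]), array([15.7, 22.1]), np.float64(70.3)]
body [array([617.7, 262.8]), array([ 68.3, 146.3]), np.float64(70.1)]
0.04704488210412225
```

Undisturbed. Lowering with the opening at 47 mm and closing longer.

Call:
play_rows(motion=[[[0,0,0.15,0,0,0,0],[0,0,0.3,0,0,0,0],[0,0,0.395,0,0,0,0],[0,0,0.395,0,0,0,-1],[0,0,0.395,0,0,0,-1],[0,0,0.395,0,0,0,-1],[0,0,0.395,0,0,0,-1],[0,0,0.395,0,0,0,-1],[0,0,0.395,0,0,0,-1],[0,0,0.395,0,0,0,-1]]])

```text
time_s: 6.1
ee_pos: [0.6188, 0.2628, 0.0566]
eef_rot: [3.14, 0.002, 2.794]
force: [-0.9, 0.1, 6.1]
grip_width: 0.0153
grip_force: 45.0
```

Call:
play_rows(motion=[[[0,0,0,0,0,0,-1],[0,0,0,0,0,0,-1],[0,0,-0.05,0,0,0,-1],[0,0,-0.15,0,0,0,-1],[0,0,-0.3,0,0,0,-1],[0,0,-0.4,0,0,0,-1],[0,0,-0.4,0,0,0,-1],[0,0,-0.4,0,0,0,-1]]])

```text
time_s: 6.9
ee_pos: [0.6178, 0.2624, 0.1544]
eef_rot: [-3.141, -0.001, 2.794]
force: [0.2, -0.8, -4.4]
grip_width: 0.0156
grip_force: 45.0
```

Run:
```python
from h import *
print(get_obs()['grip_width'],get_obs()['ee_pos'],get_obs()['force'])
yaw=-3.65; a=np.radians(yaw); ex=np.array([np.cos(a),np.sin(a)]); ey=np.array([-ex[1],ex[0]]); O=np.array([.578,-.0175])
p=O+ey*.055+ex*(-.160); t=plan(TG(p[0],p[1],.15,90+yaw))
p=O+ey*.055+ex*(-.100); t=plan(TG(p[0],p[1],.15,90+yaw))
```

```text
0.015622742954989714 [0.61784624 0.26241377 0.1543693 ] [ 0.17715668 -0.79364094 -4.43581368]
shift [0.4443, -1.0751, 0.0184] rot [-0.0001, -0.0001, -0.0452] rows>= 6
shift [0.2139, -1.0078, 0.0182] rot [-0.0001, -0.0001, -0.0452] rows>= 6
```

Call:
play_rows(motion=[[[0.04,-0.15,0,0,0,-0.01,-1],[0.09,-0.3,0,0,0,-0.02,-1],[0.14,-0.45,0,0,0,-0.03,-1],[0.18,-0.6,0,0,0,-0.04,-1],[0.2139,-0.75,0,0,0,-0.0452,-1],[0.2139,-0.9,0,0,0,-0.0452,-1],[0.2139,-1.0,0,0,0,-0.0452,-1],[0.2139,-1.0,0,0,0,-0.0452,-1],[0.2139,-1.0,0,0,0,-0.0452,-1]]])

```text
time_s: 7.8
ee_pos: [0.4822, 0.0456, 0.154]
eef_rot: [-3.142, -0.002, 3.077]
force: [0.5, -0.3, -3.1]
grip_width: 0.0155
grip_force: 45.0
```

Run:
```python
from h import *
T,o=pose(); c=snap('wrist'); save(c,'w3.png',(100,60,500,360),2); pickle.dump(c,open('w3.pkl','wb')); print(o['ee_pos'],o['eef_rot'],o['force'])
```

```text
[0.48219486 0.04557912 0.15395774] [-3.14154708e+00 -2.09567635e-03  3.07683202e+00] [ 0.52020599 -0.29566672 -3.12152998]
```

View pics/w3.png

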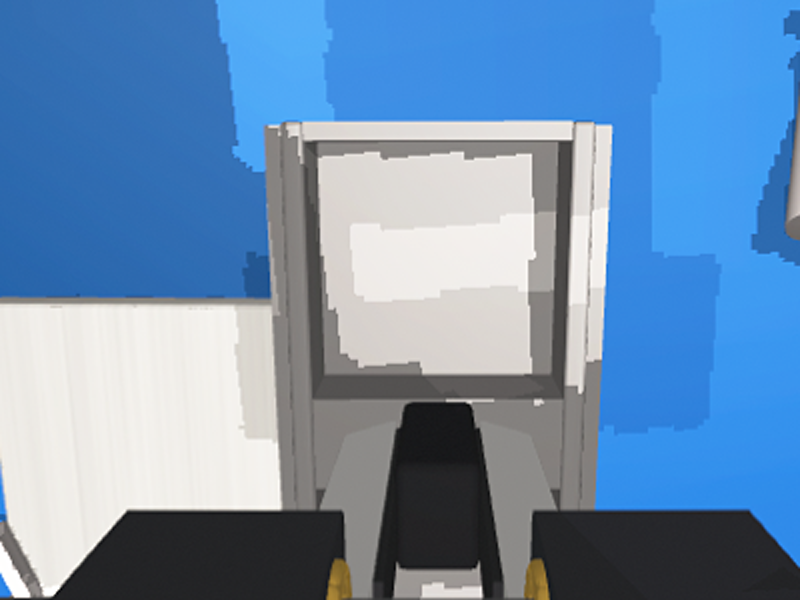

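The rack hangs square to the tool, and the deck's front edge runs along crop row ~300. I'll refine the changer position from this view and the earlier close one.

```bash
python3 - <<'E'
from h import *
c=pickle.load(open('w3.pkl','rb')); a=ray(c,105,210.5,.016);b=ray(c,235,210.5,.016); print('edge',a,b,'yaw',np.degrees(np.arctan2((b-a)[0],-(b-a)[1])))
yaw=-3.65; q=np.radians(yaw); ex=np.array([np.cos(q),np.sin(q)]); ey=np.array([-ex[1],ex[0]]);O=np.array([.578,-.0175])
loc=lambda p:np.round([(p[:2]-O)@ex,(p[:2]-O)@ey],4)
print(loc(a),loc(b))
X=c['X'].reshape(-1,3);m=(X[:,2]>.005)&(X[:,2]<.022)&(X[:,0]<.47);
c2=pickle.load(open('w2.pkl','rb')); X=c2['X']; f=c2['frame'].astype(int)
m=(abs(X[...,2]-.016)<.006)&(f.min(-1)>120)&(np.mgrid[:480,:640][1]<140)&(np.mgrid[:480,:640][0]<300)
P=X[m][:,:2]; L=np.stack([(P-O)@ex,(P-O)@ey],1); print(len(L),np.percentile(L,[.5,99.5],0))
# left edge: max y per x-bin
for x0 in np.arange(-.11,-.03,.01):
    k=(L[:,0]>x0)&(L[:,0]<x0+.01); print(round(x0,3),L[k,1].max().round(4) if k.any() else None,end=' ')
m2=(X[...,2]>.02)&(X[...,2]<.034)&(np.mgrid[:480,:640][1]<135)&(np.mgrid[:480,:640][0]>225)&(np.mgrid[:480,:640][0]<340); P=X[m2];L=np.stack([(P[:,:2]-O)@ex,(P[:,:2]-O)@ey],1);print('rail',len(L),np.percentile(L,[1,50,99],0),np.median(P[:,2]))
k=L[:,0]>.005; print(np.percentile(L[k],[1,50,99],0))
E
python3 - <<'E'
E
```

```text
edge [ 0.45570864 -0.10804315  0.016     ] [ 0.4618572  -0.01411656  0.016     ] yaw 176.25468761107615
[-0.1163 -0.0981] [-0.1161 -0.004 ]
12836 [[-0.11299371  0.0264681 ]
 [ 0.02149301  0.11212815]]
-0.11 0.1127 -0.1 0.1129 -0.09 0.1127 -0.08 0.1129 -0.07 0.1125 -0.06 0.1121 -0.05 0.1123 -0.04 0.1125 rail 2513 [[-0.02737539  0.09342788]
 [ 0.02098664  0.10619777]
 [ 0.05740729  0.11497736]] 0.02848677993707549
[[0.00551239 0.09331149]
 [0.03030695 0.10499865]
 [0.05779579 0.11195634]]
```

```bash
cat >> h.py <<'E'
YAW=-3.7; _a=np.radians(YAW); EX=np.array([np.cos(_a),np.sin(_a)]); EY=np.array([-EX[1],EX[0]]); O=np.array([.577,-.0165])
def CH(x,y,z): p=O+EX*x+EY*y; return TG(p[0],p[1],z,90+YAW)
E
python3 - <<'E'
from h import *
print(get_obs()['force']); a=plan(CH(-.107,.055,.078)); plan(CH(-.107,.055,.072),a)
E
```

```text
[-0.21094662 -0.30708458 -3.50690935]
shift [0.0339, -0.0053, 0.3046] rot [0.0, -0.0003, 0.0001] rows>= 2
shift [0.0, 0.0, 0.024] rot [0.0, 0.0, 0.0] rows>= 1
```

Call:
play_rows(motion=[[[0.0339,-0.0053,0.1,0,0,0,-1],[0.0339,-0.0053,0.2,0,0,0,-1],[0.0339,-0.0053,0.28,0,0,0,-1],[0.0339,-0.0053,0.3046,0,0,0,-1],[0.0339,-0.0053,0.314,0,0,0,-1],[0.0339,-0.0053,0.32,0,0,0,-1],[0.0339,-0.0053,0.322,0,0,0,-1],[0.0339,-0.0053,0.322,0,0,0,-1]]])

```text
time_s: 8.65
ee_pos: [0.4746, 0.045, 0.0752]
eef_rot: [3.142, 0.001, 3.078]
force: [0.5, -0.7, -4.8]
grip_width: 0.0155
grip_force: 45.0
```

Call:
play_rows(motion=[[[0,0,0.004,0,0,0,-1],[0,0,0.006,0,0,0,-1],[0,0,0.006,0,0,0,-1]]])

```text
time_s: 8.95
ee_pos: [0.4742, 0.045, 0.0732]
eef_rot: [3.142, 0.0, 3.078]
force: [0.0, -0.5, -4.1]
grip_width: 0.0157
grip_force: 45.0
```

Call:
play_rows(motion=[[[0,0,0.004,0,0,0,-1],[0,0,0.004,0,0,0,-1],[0,0,0.004,0,0,0,-1]]])

```text
time_s: 9.25
ee_pos: [0.4744, 0.0449, 0.0725]
eef_rot: [-3.142, 0.0, 3.078]
force: [-2.8, -0.4, 4.5]
grip_width: 0.0156
grip_force: 45.0
```

Call:
play_rows(motion=[[[0,0,0.003,0,0,0,-1],[0,0,0.003,0,0,0,-1],[0,0,0.003,0,0,0,-1]]])

```text
time_s: 9.55
ee_pos: [0.4744, 0.0449, 0.0725]
eef_rot: [-3.142, 0.001, 3.078]
force: [-9.6, -0.4, 17.9]
grip_width: 0.0155
grip_force: 45.0
```

Call:
play_rows(motion=[[[0,0,-0.004,0,0,0,-1],[-0.04,0,-0.004,0,0,0,-1],[-0.08,0,-0.004,0,0,0,-1],[-0.12,0,-0.004,0,0,0,-1],[-0.16,0,-0.004,0,0,0,-1],[-0.16,0,-0.004,0,0,0,-1]]])

```text
time_s: 10.15
ee_pos: [0.5159, 0.0423, 0.0726]
eef_rot: [3.142, 0.002, 3.078]
force: [4.4, -0.3, 3.9]
grip_width: 0.0157
grip_force: 45.0
```

Call:
play_rows(motion=[[[-0.04,0,0,0,0,0,-1],[-0.08,0,0,0,0,0,-1],[-0.12,0,0,0,0,0,-1],[-0.16,0,0,0,0,0,-1],[-0.16,0,0,0,0,0,-1]]])

```text
time_s: 10.65
ee_pos: [0.5552, 0.0398, 0.0726]
eef_rot: [3.142, 0.002, 3.078]
force: [2.6, 0.8, 0.9]
grip_width: 0.0156
grip_force: 45.0
```

Call:
play_rows(motion=[[[-0.03,0,0,0,0,0,-1],[-0.06,0,0,0,0,0,-1],[-0.09,0,0,0,0,0,-1],[-0.12,0,0,0,0,0,-1],[-0.12,0,0,0,0,0,-1]]])

```text
time_s: 11.15
ee_pos: [0.5843, 0.038, 0.0725]
eef_rot: [3.142, 0.0, 3.078]
force: [0.4, 0.2, 4.9]
grip_width: 0.016
grip_force: 45.0
```

Run:
```python
from h import *
T,o=pose(); print((o['ee_pos'][:2]-O)@EX,(o['ee_pos'][:2]-O)@EY,o['force'])
```

```text
0.0037903131045711924 0.054832141612521666 [0.35938617 0.21355946 4.90690432]
```

Call:
play_rows(motion=[[[-0.02,0,0,0,0,0,-1],[-0.04,0,0,0,0,0,-1],[-0.06,0,0,0,0,0,-1],[-0.065,0,0,0,0,0,-1]]])

```text
time_s: 11.55
ee_pos: [0.6002, 0.037, 0.0725]
eef_rot: [3.142, -0.0, 3.078]
force: [-2.9, 0.1, 5.6]
grip_width: 0.0156
grip_force: 45.0
```

Call:
play_rows(motion=[[[-0.008,0,0,0,0,0,-1],[-0.012,0,0,0,0,0,-1],[-0.012,0,0,0,0,0,-1]]])

```text
time_s: 11.85
ee_pos: [0.6033, 0.0367, 0.0726]
eef_rot: [3.142, 0.001, 3.078]
force: [0.9, -0.3, 6.1]
grip_width: 0.0154
grip_force: 45.0
```

Call:
play_rows(motion=[[[-0.004,0,0,0,0,0,-1],[-0.004,0,0,0,0,0,-1],[-0.004,0,0,0,0,0,-1]]])

```text
time_s: 12.15
ee_pos: [0.6041, 0.0367, 0.0725]
eef_rot: [3.142, -0.0, 3.078]
force: [-1.0, 0.6, 5.3]
grip_width: 0.0155
grip_force: 45.0
```

Call:
play_rows(motion=[[[-0.004,0,0,0,0,0,-1],[-0.004,0,0,0,0,0,-1],[-0.004,0,0,0,0,0,-1]]])

```text
time_s: 12.45
ee_pos: [0.6047, 0.0367, 0.0725]
eef_rot: [-3.142, -0.001, 3.078]
force: [-3.9, -0.0, 6.7]
grip_width: 0.016
grip_force: 45.0
```

Call:
play_rows(motion=[[[-0.004,0,0,0,0,0,-1],[-0.004,0,0,0,0,0,-1],[-0.004,0,0,0,0,0,-1]]])

```text
time_s: 12.75
ee_pos: [0.6056, 0.0366, 0.0725]
eef_rot: [-3.142, -0.001, 3.078]
force: [-5.4, 0.4, 7.5]
grip_width: 0.0157
grip_force: 45.0
```

Call:
play_rows(motion=[[[-0.004,0,0,0,0,0,-1],[-0.004,0,0,0,0,0,-1],[-0.004,0,0,0,0,0,-1]]])

```text
time_s: 13.05
ee_pos: [0.6066, 0.0366, 0.0725]
eef_rot: [-3.142, -0.001, 3.078]
force: [-4.9, 0.6, 8.6]
grip_width: 0.0158
grip_force: 45.0
```

Call:
play_rows(motion=[[[-0.004,0,0,0,0,0,-1],[-0.004,0,0,0,0,0,-1],[-0.004,0,0,0,0,0,-1]]])

```text
time_s: 13.35
ee_pos: [0.6073, 0.0366, 0.0725]
eef_rot: [3.142, -0.002, 3.078]
force: [-9.4, 0.6, 10.3]
grip_width: 0.0157
grip_force: 45.0
```

Call:
play_rows(motion=[[[-0.004,0,0,0,0,0,-1],[-0.004,0,0,0,0,0,-1],[-0.004,0,0,0,0,0,-1]]])

```text
time_s: 13.65
ee_pos: [0.6074, 0.0368, 0.0725]
eef_rot: [3.141, -0.004, 3.078]
force: [-17.6, 2.6, 15.1]
grip_width: 0.0153
grip_force: 45.0
```

The end stop is reached. I'll ease off and release.

Call:
play_rows(motion=[[[0.008,0,-0.004,0,0,0,-1],[0.01,0,-0.004,0,0,0,-1],[0.01,0,-0.004,0,0,0,-1]]])

```text
time_s: 13.95
ee_pos: [0.6063, 0.0365, 0.0727]
eef_rot: [-3.141, -0.001, 3.078]
force: [-0.7, 0.9, -4.2]
grip_width: 0.0158
grip_force: 45.0
```

Call:
play_rows(motion=[[[0,0,0,0,0,0,0],[0,0,0,0,0,0,0],[0,0,0,0,0,0,0],[0,0,0,0,0,0,0],[0,0,-0.1,0,0,0,0],[0,0,-0.3,0,0,0,0],[0,0,-0.5,0,0,0,0],[0,0,-0.5,0,0,0,0]]])

```text
time_s: 14.75
ee_pos: [0.609, 0.0366, 0.2058]
eef_rot: [3.141, 0.011, 3.078]
force: [-0.2, 0.5, -0.4]
grip_width: 0.0471
grip_force: 0.0
```

```bash
cat >> h.py <<'E'
def gripbar(c,x,y,z=.088):
    X=c['X'].reshape(-1,3)
    m=(abs(X[:,2]-z)<.004)&(np.hypot(X[:,0]-x,X[:,1]-y)<.035); r=cv2.minAreaRect((X[m][:,:2]*1000).astype(np.float32))
    p=np.array(r[0])/1000; print('bar',m.sum(),np.round(r[1],1),round(r[2],1),p.round(4),'loc',((p-O)@EX).round(4),((p-O)@EY).round(4))
E
python3 - <<'E'
from h import *
T,o=pose(); c=snap('wrist'); save(c,'w4.png'); pickle.dump(c,open('w4.pkl','wb')); print(o['ee_pos'],o['force']); gripbar(c,.604,.037)
for z in (.046,): 
    X=c['X'].reshape(-1,3); m=(abs(X[:,2]-z)<.003)&(np.hypot(X[:,0]-.604,X[:,1]-.037)<.09); print(np.percentile((X[m][:,:2]-O)@EX,[0.5,99.5]),np.percentile((X[m][:,:2]-O)@EY,[.5,99.5]))
E
```

```text
[0.60897049 0.03655093 0.2058348 ] [-0.22184201  0.50470218 -0.39197743]
bar 728 [15.1 21.7] 86.0 [0.6047 0.0357] loc 0.0242 0.0539
[-0.0480189   0.09893311] [0.01887151 0.08917527]
```

View pics/w4.png

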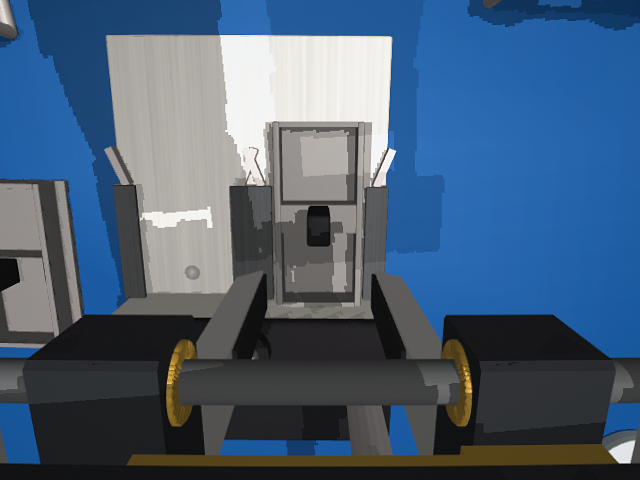

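The view shows rack 1 under the lips in lane 0, with lane 1's ball free at (192,272) and the deck corners at (107,36) and (392,37). Checking its x against those features.

Run:
```python
from h import *
T,o=pose(); c=snap('wrist'); pickle.dump(c,open('w5.pkl','wb')); save(c,'w5c.png',(90,20,410,320),2.5); print(o['ee_pos'],o['eef_rot']); gripbar(c,.604,.037)
```

```text
[0.60789151 0.03654508 0.20193907] [3.1411851  0.00636719 3.07789213]
bar 766 [15.6 21.9] 86.2 [0.6047 0.0359] loc 0.0243 0.0541
```

View pics/w5c.png

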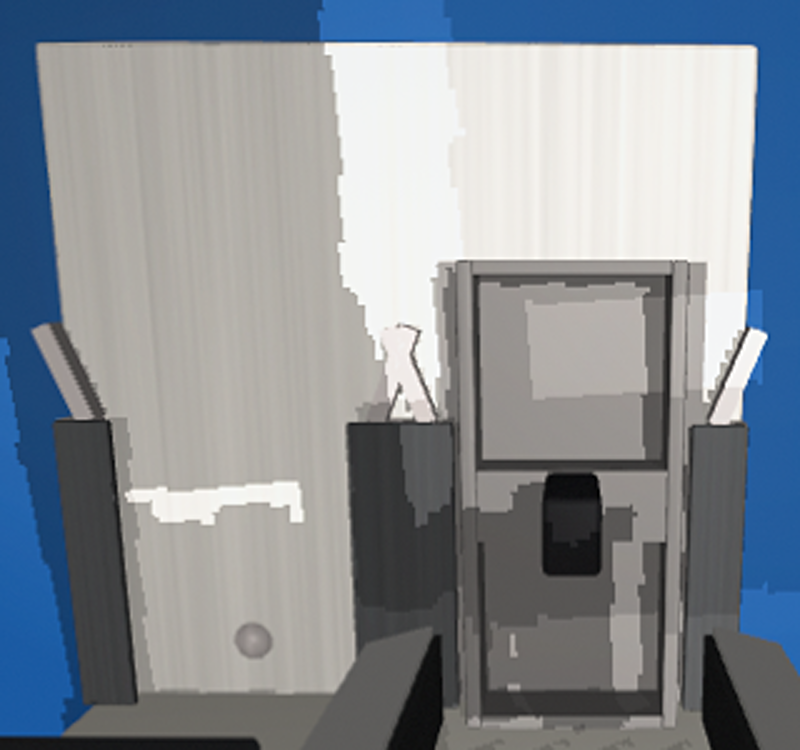

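Run:
```python
from h import *
c=pickle.load(open('w5.pkl','rb'))
r=lambda u,v,z: ray(c,90+u/2.5,20+v/2.5,z)[:2]
loc=lambda p:np.round([(p-O)@EX,(p-O)@EY],4)
for n,a in dict(ball1=(253,640,.018),cl=(38,44,.016),cr=(757,46,.016),rearL=(457,262,.046),rearR=(688,262,.046),farL=(465,722,.046),barnear=(571,474,.088),railR=(692,425,.0285),railRo=(747,424,.0285),railM=(348,423,.0285),railM2=(455,424,.0285),lipL=(132,600,.0285),lipLf=(110,420,.0285)).items(): print(n,loc(r(*a)))
```

```text
ball1 [ 0.0776 -0.0555]
cl [-0.1135 -0.1093]
cr [-0.1125  0.1105]
rearL [-0.0477  0.0208]
rearR [-0.0479  0.0879]
farL [0.0957 0.0199]
barnear [0.0072 0.054 ]
railR [0.0019 0.0924]
railRo [0.0015 0.1099]
railM [ 0.0013 -0.0168]
railM2 [0.0016 0.0172]
lipL [ 0.0601 -0.0915]
lipLf [ 0.0004 -0.0927]
```

Rack 1 reads home (about 0.0227 after correcting the rail offset, against 0.0225). Now rack 2.

Run:
```python
from h import *
plan(TG(.634,-.274,.19,85))
```

```text
shift [-0.1868, -1.2327, 0.0374] rot [0.0, 0.0003, 0.0038] rows>= 7
```

Call:
play_rows(motion=[[[0,-0.2,0,0,0,0,0],[0,-0.4,0,0,0,0,0],[0,-0.6,0,0,0,0,0],[-0.05,-0.8,0,0,0,0,0],[-0.1,-1.0,0,0,0,0.0038,0],[-0.16,-1.0,0,0,0,0.0038,0],[-0.16,-1.0,0,0,0,0.0038,0]]])

```text
time_s: 15.55
ee_pos: [0.6307, -0.2168, 0.1957]
eef_rot: [3.141, -0.003, 3.052]
force: [0.0, 1.0, -0.6]
grip_width: 0.0468
grip_force: 0.0
```

Call:
play_rows(motion=[[[-0.02,-0.12,0.02,0,0,0,0],[-0.027,-0.233,0.04,0,0,0,0],[-0.027,-0.233,0.04,0,0,0,0],[-0.027,-0.233,0.04,0,0,0,0]]])

```text
time_s: 15.95
ee_pos: [0.6319, -0.2732, 0.1873]
eef_rot: [3.141, -0.002, 3.054]
force: [-0.2, 0.3, 0.3]
grip_width: 0.0471
grip_force: 0.0
```

Run:
```python
from h import *
T,o=pose(); c=snap('wrist'); pickle.dump(c,open('w6.pkl','wb')); print(o['ee_pos'],o['eef_rot'],o['qpos'],o['grip_width']); rack(c,.64,-.274)
```

```text
[ 0.63186858 -0.27322501  0.18729114] [ 3.14071493e+00 -1.70198448e-03  3.05423369e+00] [-4.61390933e-01  6.45459539e-01  1.10713947e+00  1.98388860e-04
  1.39089866e+00 -1.94486323e+00] 0.047127462954394135
grip 0 [nan nan nan] [array([0., 0.]), array([0., 0.]), np.float64(0.0)]
body [array([ 635.2, -228. ]), array([ 68.4, 146.2]), np.float64(85.3)]
  return _methods._mean(a, axis=axis, dtype=dtype,
  ret = um.true_divide(
```

Rack 2 was knocked to y ≈ -0.228. Moving over it: world shift about (+0.003, +0.045).

Run:
```python
from h import *
c=pickle.load(open('w6.pkl','rb')); rack(c,.635,-.228); plan(TG(.636,-.228,.055,85.3))
```

```text
grip 755 [ 0.6338 -0.2284  0.0721] [array([ 634.3, -228.1]), array([16.2, 21.9]), np.float64(85.5)]
body [array([ 634.9, -228. ]), array([ 68.4, 146.7]), np.float64(85.3)]
shift [-0.0002, 0.1796, 0.5316] rot [0.0001, -0.0001, -0.0007] rows>= 3
```

Call:
play_rows(motion=[[[0.005,0.1796,0.05,0,0,-0.0007,0],[0.005,0.1796,0.15,0,0,-0.0007,0],[0.005,0.1796,0.3,0,0,-0.0007,0],[0.005,0.1796,0.45,0,0,-0.0007,0],[0.005,0.1796,0.53,0,0,-0.0007,0],[0.005,0.1796,0.53,0,0,-0.0007,0],[0.005,0.1796,0.53,0,0,-0.0007,-1],[0.005,0.1796,0.53,0,0,-0.0007,-1],[0.005,0.1796,0.53,0,0,-0.0007,-1],[0.005,0.1796,0.53,0,0,-0.0007,-1]]])

```text
time_s: 17.0
ee_pos: [0.6354, -0.2293, 0.057]
eef_rot: [-3.141, 0.001, 3.058]
force: [0.5, 3.3, 2.4]
grip_width: 0.0184
grip_force: 1.6
```

Call:
play_rows(motion=[[[0,0,0,0,0,0,-1],[0,0,0,0,0,0,-1],[0,0,0,0,0,0,-1],[0,0,0,0,0,0,-1],[0,0,0,0,0,0,-1]]])

```text
time_s: 17.5
ee_pos: [0.6354, -0.2292, 0.0569]
eef_rot: [3.142, 0.001, 3.058]
force: [-1.7, 3.8, 6.2]
grip_width: 0.0157
grip_force: 45.0
```

Call:
play_rows(motion=[[[0,0,-0.05,0,0,0,-1],[0,0,-0.15,0,0,0,-1],[0,0,-0.3,0,0,0,-1],[0,0,-0.4,0,0,0,-1],[0,0,-0.4,0,0,0,-1]]])

```text
time_s: 18.0
ee_pos: [0.6362, -0.2299, 0.1603]
eef_rot: [-3.139, 0.006, 3.058]
force: [0.2, -0.8, -4.3]
grip_width: 0.0158
grip_force: 45.0
```

Run:
```python
from h import *
print(get_obs()['grip_width'],get_obs()['force'])
a=plan(CH(-.107,-.0555,.15)); plan(CH(-.107,-.0555,.0755),a)
```

```text
0.015793140333446795 [ 0.17068571 -0.78199104 -4.29921586]
shift [0.7309, 0.6012, 0.0354] rot [-0.0003, 0.0009, -0.003] rows>= 5
shift [0.0, 0.0, 0.298] rot [0.0, 0.0, 0.0] rows>= 2
```

Call:
play_rows(motion=[[[0.15,0.12,0,0,0,-0.003,-1],[0.3,0.25,0,0,0,-0.003,-1],[0.45,0.37,0,0,0,-0.003,-1],[0.6,0.49,0,0,0,-0.003,-1],[0.7309,0.6012,0.03,0,0,-0.003,-1],[0.7309,0.6012,0.15,0,0,-0.003,-1],[0.7309,0.6012,0.25,0,0,-0.003,-1],[0.7309,0.6012,0.32,0,0,-0.003,-1],[0.7309,0.6012,0.32,0,0,-0.003,-1],[0.7309,0.6012,0.32,0,0,-0.003,-1]]])

```text
time_s: 19.0
ee_pos: [0.4648, -0.0643, 0.0751]
eef_rot: [3.141, -0.002, 3.077]
force: [0.0, -0.2, -3.3]
grip_width: 0.0159
grip_force: 45.0
```

Run:
```python
from h import *
print(get_obs()['force'])
a=plan(CH(-.107,-.0555,.0735)); plan(CH(-.06,-.0555,.0735),a)
```

```text
[ 0.04348454 -0.18273441 -3.25836069]
shift [-0.0077, -0.0023, 0.0062] rot [0.0, -0.0003, 0.0] rows>= 1
shift [-0.188, 0.0, 0.0] rot [0.0, 0.0, 0.0] rows>= 1
```

Call:
play_rows(motion=[[[-0.0077,0,0.005,0,0,0,-1],[-0.0077,0,0.009,0,0,0,-1],[-0.0077,0,0.009,0,0,0,-1]]])

```text
time_s: 19.3
ee_pos: [0.4673, -0.0645, 0.0737]
eef_rot: [-3.142, 0.0, 3.077]
force: [0.2, 0.5, -3.7]
grip_width: 0.0158
grip_force: 45.0
```

Call:
play_rows(motion=[[[0,0,0.003,0,0,0,-1],[0,0,0.003,0,0,0,-1],[0,0,0.003,0,0,0,-1]]])

```text
time_s: 19.6
ee_pos: [0.4673, -0.0645, 0.073]
eef_rot: [-3.142, 0.0, 3.077]
force: [0.1, -0.1, -4.6]
grip_width: 0.0157
grip_force: 45.0
```

Call:
play_rows(motion=[[[-0.04,0,0,0,0,0,-1],[-0.08,0,0,0,0,0,-1],[-0.12,0,0,0,0,0,-1],[-0.16,0,0,0,0,0,-1],[-0.16,0,0,0,0,0,-1]]])

```text
time_s: 20.1
ee_pos: [0.5085, -0.0671, 0.0728]
eef_rot: [-3.142, 0.001, 3.077]
force: [0.3, 0.4, -3.7]
grip_width: 0.0159
grip_force: 45.0
```

Call:
play_rows(motion=[[[-0.03,0,0.001,0,0,0,-1],[-0.06,0,0.001,0,0,0,-1],[-0.09,0,0.001,0,0,0,-1],[-0.12,0,0.001,0,0,0,-1],[-0.12,0,0.001,0,0,0,-1]]])

```text
time_s: 20.6
ee_pos: [0.538, -0.0691, 0.0726]
eef_rot: [-3.142, 0.0, 3.077]
force: [-0.4, 0.2, -4.5]
grip_width: 0.0157
grip_force: 45.0
```

Call:
play_rows(motion=[[[-0.03,0,0.001,0,0,0,-1],[-0.06,0,0.001,0,0,0,-1],[-0.09,0,0.001,0,0,0,-1],[-0.12,0,0.001,0,0,0,-1],[-0.12,0,0.001,0,0,0,-1]]])

```text
time_s: 21.1
ee_pos: [0.5681, -0.071, 0.0724]
eef_rot: [-3.141, 0.001, 3.077]
force: [0.9, 0.1, -0.7]
grip_width: 0.0157
grip_force: 45.0
```

Call:
play_rows(motion=[[[-0.02,0,0.001,0,0,0,-1],[-0.04,0,0.001,0,0,0,-1],[-0.06,0,0.001,0,0,0,-1],[-0.08,0,0.001,0,0,0,-1],[-0.092,0,0.001,0,0,0,-1],[-0.092,0,0.001,0,0,0,-1]]])

```text
time_s: 21.7
ee_pos: [0.5912, -0.0725, 0.0727]
eef_rot: [-3.141, 0.002, 3.077]
force: [3.7, -0.2, 3.6]
grip_width: 0.016
grip_force: 45.0
```

Call:
play_rows(motion=[[[-0.006,0,0,0,0,0,-1],[-0.012,0,0,0,0,0,-1],[-0.012,0,0,0,0,0,-1]]])

```text
time_s: 22.0
ee_pos: [0.5933, -0.0726, 0.0724]
eef_rot: [-3.142, 0.001, 3.077]
force: [-0.3, 0.2, 4.7]
grip_width: 0.0162
grip_force: 45.0
```

Call:
play_rows(motion=[[[-0.004,0,0,0,0,0,-1],[-0.008,0,0,0,0,0,-1],[-0.008,0,0,0,0,0,-1]]])

```text
time_s: 22.3
ee_pos: [0.5949, -0.0727, 0.0721]
eef_rot: [3.142, -0.001, 3.077]
force: [-0.9, 0.3, 4.3]
grip_width: 0.016
grip_force: 45.0
```

Call:
play_rows(motion=[[[-0.006,0,0,0,0,0,-1],[-0.006,0,0,0,0,0,-1],[-0.006,0,0,0,0,0,-1]]])

```text
time_s: 22.6
ee_pos: [0.5962, -0.0728, 0.0719]
eef_rot: [3.142, -0.001, 3.077]
force: [-3.0, -0.6, 4.2]
grip_width: 0.0157
grip_force: 45.0
```

Call:
play_rows(motion=[[[-0.006,0,0,0,0,0,-1],[-0.006,0,0,0,0,0,-1],[-0.006,0,0,0,0,0,-1]]])

```text
time_s: 22.9
ee_pos: [0.598, -0.0728, 0.072]
eef_rot: [3.142, -0.0, 3.077]
force: [-3.6, 0.3, 2.5]
grip_width: 0.0157
grip_force: 45.0
```

Call:
play_rows(motion=[[[-0.006,0,0,0,0,0,-1],[-0.006,0,0,0,0,0,-1],[-0.006,0,0,0,0,0,-1]]])

```text
time_s: 23.2
ee_pos: [0.5989, -0.0728, 0.0719]
eef_rot: [3.141, -0.002, 3.077]
force: [-8.6, 0.4, 4.9]
grip_width: 0.0158
grip_force: 45.0
```

Call:
play_rows(motion=[[[-0.006,0,0,0,0,0,-1],[-0.006,0,0,0,0,0,-1],[-0.006,0,0,0,0,0,-1]]])

```text
time_s: 23.5
ee_pos: [0.5991, -0.0726, 0.0719]
eef_rot: [3.141, -0.006, 3.077]
force: [-23.0, 5.0, 12.0]
grip_width: 0.0158
grip_force: 45.0
```

Call:
play_rows(motion=[[[0.008,0,-0.002,0,0,0,-1],[0.014,0,-0.002,0,0,0,-1],[0.014,0,-0.002,0,0,0,-1]]])

```text
time_s: 23.8
ee_pos: [0.5977, -0.0729, 0.0724]
eef_rot: [-3.142, 0.001, 3.077]
force: [0.4, -0.7, -3.8]
grip_width: 0.0161
grip_force: 45.0
```

Call:
play_rows(motion=[[[0.004,0,0,0,0,0,-1],[0.006,0,0,0,0,0,-1],[0.006,0,0,0,0,0,-1]]])

```text
time_s: 24.1
ee_pos: [0.5961, -0.0728, 0.0726]
eef_rot: [-3.142, 0.0, 3.077]
force: [-0.1, 0.2, -4.6]
grip_width: 0.0157
grip_force: 45.0
```

Call:
play_rows(motion=[[[-0.006,0,0.004,0,0,0,-1],[-0.006,0,0.006,0,0,0,-1],[-0.006,0,0.006,0,0,0,-1]]])

```text
time_s: 24.4
ee_pos: [0.5977, -0.0729, 0.0719]
eef_rot: [-3.142, -0.0, 3.077]
force: [-3.8, -0.1, 5.5]
grip_width: 0.0159
grip_force: 45.0
```

Call:
play_rows(motion=[[[0,0,0,0,0,0,-0.6],[0,0,0,0,0,0,-0.6],[0,0,0,0,0,0,-0.6],[0,0,0,0,0,0,-0.6]]])

```text
time_s: 24.8
ee_pos: [0.5977, -0.0729, 0.0712]
eef_rot: [-3.142, 0.0, 3.077]
force: [-0.7, 0.2, 0.5]
grip_width: 0.0189
grip_force: 0.0
```

Call:
play_rows(motion=[[[0,0,0,0,0,0,-1],[0,0,0,0,0,0,-1],[0,0,0,0,0,0,-1],[0,0,0,0,0,0,-1],[0,0,0,0,0,0,-1]]])

```text
time_s: 25.3
ee_pos: [0.5976, -0.0729, 0.0712]
eef_rot: [3.142, 0.0, 3.077]
force: [0.7, 0.0, -0.9]
grip_width: 0.0161
grip_force: 45.0
```

Call:
play_rows(motion=[[[0.004,0,0,0,0,0,-1],[0.006,0,0,0,0,0,-1],[0.006,0,0,0,0,0,-1]]])

```text
time_s: 25.6
ee_pos: [0.5961, -0.0727, 0.0712]
eef_rot: [-3.142, 0.0, 3.077]
force: [1.3, 0.3, -0.2]
grip_width: 0.0158
grip_force: 45.0
```

Call:
play_rows(motion=[[[0.004,0,0,0,0,0,-1],[0.006,0,0,0,0,0,-1],[0.006,0,0,0,0,0,-1]]])

```text
time_s: 25.9
ee_pos: [0.5948, -0.0727, 0.0714]
eef_rot: [-3.142, 0.001, 3.077]
force: [4.0, -0.8, -0.9]
grip_width: 0.016
grip_force: 45.0
```

The catch resists the pull, so it is engaged. Returning to the centre and releasing.

Call:
play_rows(motion=[[[-0.008,0,0,0,0,0,-1],[-0.011,0,0,0,0,0,-1],[-0.011,0,0,0,0,0,-1]]])

```text
time_s: 26.2
ee_pos: [0.597, -0.0728, 0.0711]
eef_rot: [3.142, -0.001, 3.077]
force: [-3.4, -0.4, 4.1]
grip_width: 0.0159
grip_force: 45.0
```

Call:
play_rows(motion=[[[0,0,0,0,0,0,0],[0,0,0,0,0,0,0],[0,0,0,0,0,0,0],[0,0,0,0,0,0,0],[0,0,-0.1,0,0,0,0],[0,0,-0.3,0,0,0,0],[0,0,-0.5,0,0,0,0.5],[0,0,-0.7,0,0,0,0.5],[0,0,-0.7,0,0,0,0.5],[0,0,-0.7,0,0,0,0.5]]])

```text
time_s: 27.2
ee_pos: [0.5975, -0.0729, 0.2468]
eef_rot: [-3.141, 0.002, 3.077]
force: [0.6, 0.2, -0.9]
grip_width: 0.0703
grip_force: 0.0
```

Run:
```python
from h import *
T,o=pose(); c=snap('wrist'); pickle.dump(c,open('w7.pkl','wb')); print(o['ee_pos']); gripbar(c,.604,.037); gripbar(c,.597,-.073)
# jars in rests from top and scene
for n in('top',):
    t=snap(n); pickle.dump(t,open('top2.pkl','wb'))
# look pose for jars: plan to above rest1
plan(TG(.36,.13,.36))
```

```text
[ 0.59745102 -0.07286318  0.24678813]
bar 600 [16.9 22.1] 86.5 [0.6047 0.0357] loc 0.0243 0.0539
bar 554 [14.8 21.7] 86.3 [ 0.5955 -0.0736] loc 0.0222 -0.0558
shift [0.9987, 0.7485, -0.4591] rot [0.0001, -0.0004, -0.0103] rows>= 7
```

```bash
cat >> h.py <<'E'
from scipy.optimize import least_squares
def jar(c,x,y,rad=.06,zmin=.045):
    """fit leaning jar; returns base centre xy, yaw(deg)"""
    X=c['X'].reshape(-1,3); f=c['frame'].reshape(-1,3).astype(int)
    m=(X[:,2]>zmin)&(X[:,2]<.11)&(np.hypot(X[:,0]-x,X[:,1]-y)<rad)&((f.max(1)<70)|(f[:,0]-f[:,2]>40))
    P=X[m]; 
    def res(p):
        a=np.array([np.sin(p[3])*np.cos(p[2]),np.sin(p[3])*np.sin(p[2]),np.cos(p[3])]); d=P-np.array([p[0],p[1],.024])
        s=d@a; r=np.linalg.norm(d-s[:,None]*a,axis=1); q=np.stack([r-.026,s-.080],1); 
        return np.maximum(q[:,0],q[:,1])*1000
    s=least_squares(res,[x-.025,y,0,np.radians(40)],loss='soft_l1'); p=s.x
    print('jar n',m.sum(),'base',p[:2].round(4),'yaw',np.degrees(p[2]).round(1),'tilt',np.degrees(p[3]).round(1),'med|r|',np.median(abs(res(p))).round(2)); return p
def JG(p,s,tilt=40):
    """tool pose gripping at axial distance s from jar base"""
    a=np.array([np.sin(p[3])*np.cos(p[2]),np.sin(p[3])*np.sin(p[2]),np.cos(p[3])]); q=np.array([p[0],p[1],.024])+s*a
    return TG(*q,90+np.degrees(p[2]),np.degrees(p[3]))
E
python3 - <<'E'
from h import *
c=pickle.load(open('w1.pkl','rb')); jar(c,.42,.226); jar(c,.42,.305); plan(TG(.43,.265,.33))
E
```

```text
jar n 3272 base [0.3878 0.2177] yaw -2.1 tilt 39.4 med|r| 0.69
jar n 2904 base [0.3949 0.3075] yaw -4.4 tilt 39.8 med|r| 0.42
shift [0.7538, 1.3054, -0.3395] rot [0.0001, -0.0004, -0.0103] rows>= 8
```

Call:
play_rows(motion=[[[0.1,0.13,-0.04,0,0,-0.01,0.5],[0.2,0.27,-0.08,0,0,-0.01,0.5],[0.3,0.4,-0.12,0,0,-0.01,0.5],[0.4,0.55,-0.16,0,0,-0.01,0.5],[0.5,0.7,-0.2,0,0,-0.01,0.5],[0.58,0.85,-0.25,0,0,-0.01,0.5],[0.62,1.0,-0.3,0,0,-0.01,0.5],[0.62,1.0,-0.33,0,0,-0.01,0.5],[0.62,1.0,-0.33,0,0,-0.01,0.5]]])

```text
time_s: 28.2
ee_pos: [0.4586, 0.187, 0.3282]
eef_rot: [-3.141, -0.001, -3.141]
force: [1.1, -0.8, 0.2]
grip_width: 0.0706
grip_force: 0.0
```

Run:
```python
from h import *
T,o=pose(); c=snap('wrist'); save(c,'w8.png'); pickle.dump(c,open('w8.pkl','wb')); print(o['ee_pos']); jar(c,.42,.226); jar(c,.42,.305)
```

```text
[0.45864709 0.18700183 0.32819822]
jar n 4415 base [0.3878 0.2175] yaw -2.4 tilt 39.7 med|r| 0.6
jar n 3969 base [0.3951 0.3075] yaw -4.7 tilt 39.7 med|r| 0.35
```

View pics/w8.png

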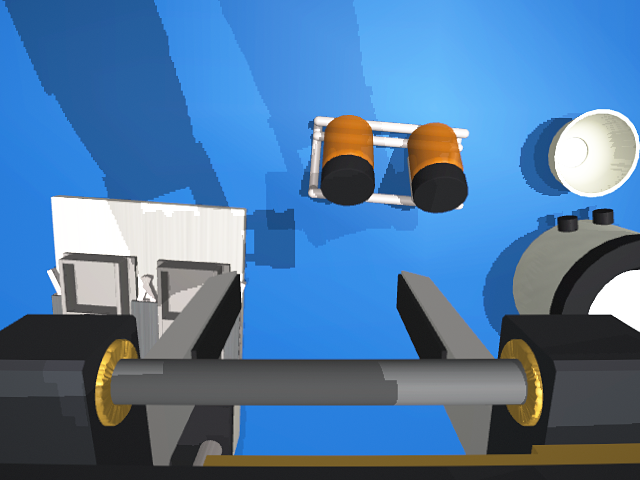

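The view shows the two left jars at (348,160) and (437,167), both fitted cleanly. I'll take the inner one first.

Run:
```python
from h import *
p=[.3878,.2175,np.radians(-4),np.radians(40)]
a=plan(JG(p,.19)); b=plan(JG(p,.063),a); print(a[:3,3],b[:3,3])
```

```text
shift [-0.2041, 0.0916, 0.632] rot [-0.0039, 0.1109, 0.0104] rows>= 5
shift [-0.0, 0.0, 0.508] rot [-0.0, 0.0, 0.0] rows>= 3
[0.50963214 0.20898067 0.16954844] [0.42819697 0.21467517 0.0722608 ]
```

Call:
play_rows(motion=[[[-0.1,0.045,0.1,-0.001,0.022,0.002,0.5],[-0.2041,0.0916,0.22,-0.002,0.044,0.004,0.5],[-0.2041,0.0916,0.34,-0.003,0.066,0.006,0.5],[-0.2041,0.0916,0.45,-0.0035,0.088,0.008,0.5],[-0.2041,0.0916,0.55,-0.0039,0.1109,0.0104,0.5],[-0.2041,0.0916,0.632,-0.0039,0.1109,0.0104,0.5],[-0.2041,0.0916,0.632,-0.0039,0.1109,0.0104,0.5],[-0.2041,0.0916,0.632,-0.0039,0.1109,0.0104,0.5]]])

```text
time_s: 29.05
ee_pos: [0.51, 0.2086, 0.1709]
eef_rot: [3.141, -0.697, 3.071]
force: [-0.8, -0.3, 0.4]
grip_width: 0.0704
grip_force: 0.0
```

Run:
```python
from h import *
p=[.3878,.2175,np.radians(-4),np.radians(40)]
T,o=pose(); c=snap('wrist'); print(o['ee_pos'],o['qpos'],o['grip_width']); jar(c,.42,.226); plan(JG(p,.063)); plan(JG(p,.19))
```

```text
[0.51000895 0.20863633 0.17086768] [ 0.23316273  0.73247748  1.14187117  0.20788274  1.93380381 -1.26018947] 0.07043706871413072
jar n 5975 base [0.3887 0.2266] yaw -6.3 tilt 39.2 med|r| 0.87
shift [-0.0029, -0.001, 0.5168] rot [0.0003, 0.0005, 0.0] rows>= 3
shift [-0.0045, -0.0001, 0.0088] rot [0.0003, 0.0005, 0.0] rows>= 1
```

Call:
play_rows(motion=[[[-0.003,0,0.15,0,0,0,0.5],[-0.003,0,0.3,0,0,0,0.5],[-0.003,0,0.42,0,0,0,0.5],[-0.003,0,0.5,0,0,0,0.5],[-0.003,0,0.515,0,0,0,0.5],[-0.003,0,0.515,0,0,0,0.5]]])

```text
time_s: 29.7
ee_pos: [0.4286, 0.2154, 0.0729]
eef_rot: [3.14, -0.695, 3.073]
force: [-1.3, 0.1, 0.7]
grip_width: 0.0707
grip_force: 0.0
```

Call:
play_rows(motion=[[[0,0,0,0,0,0,-1],[0,0,0,0,0,0,-1],[0,0,0,0,0,0,-1],[0,0,0,0,0,0,-1],[0,0,0,0,0,0,-1],[0,0,0,0,0,0,-1]]], grip_force=25)

```text
time_s: 30.3
ee_pos: [0.4285, 0.2152, 0.0721]
eef_rot: [3.14, -0.696, 3.072]
force: [2.3, -2.0, 5.5]
grip_width: 0.0516
grip_force: 25.0
```

Gripped at 52 mm. I'll draw it out along its axis, then set it upright over the near cell of rack 1.

Call:
play_rows(motion=[[[0,0,-0.04,0,0,0,-1],[0,0,-0.12,0,0,0,-1],[0,0,-0.25,0,0,0,-1],[0,0,-0.4,0,0,0,-1],[0,0,-0.55,0,0,0,-1],[0,0,-0.65,0,0,0,-1],[0,0,-0.65,0,0,0,-1]]])

```text
time_s: 31.0
ee_pos: [0.5338, 0.2076, 0.1981]
eef_rot: [3.139, -0.693, 3.072]
force: [0.4, 0.6, -3.0]
grip_width: 0.0513
grip_force: 25.0
```

Run:
```python
from h import *
o=get_obs(); print(o['ee_pos'],o['grip_width'],o['force'])
a=plan(CH(-.0157,.0539,.16)); b=plan(CH(-.0157,.0539,.0865),a); print(a[:3,3])
```

```text
[0.53383813 0.20758598 0.19813204] 0.051323034269968905 [ 0.41862599  0.60561418 -2.95329223]
shift [-0.2285, -0.667, 0.0069] rot [0.0006, -0.1103, -0.0008] rows>= 5
shift [0.0, 0.0, 0.294] rot [0.0, 0.0, 0.0] rows>= 2
[0.56481102 0.03830081 0.16      ]
```

Call:
play_rows(motion=[[[-0.04,-0.1,0,0,-0.02,0,-1],[-0.08,-0.2,0,0,-0.04,0,-1],[-0.12,-0.32,0,0,-0.06,0,-1],[-0.17,-0.45,0,0,-0.08,0,-1],[-0.2285,-0.57,0.007,0.0006,-0.1,-0.0008,-1],[-0.2285,-0.667,0.007,0.0006,-0.1103,-0.0008,-1],[-0.2285,-0.667,0.007,0.0006,-0.1103,-0.0008,-1],[-0.2285,-0.667,0.007,0.0006,-0.1103,-0.0008,-1],[-0.2285,-0.667,0.007,0.0006,-0.1103,-0.0008,-1]]])

```text
time_s: 31.9
ee_pos: [0.5626, 0.0393, 0.1574]
eef_rot: [-3.141, -0.006, 3.078]
force: [0.1, -0.0, -1.7]
grip_width: 0.0515
grip_force: 25.0
```

Run:
```python
from h import *
T,o=pose(); c=snap('wrist'); save(c,'w9.png'); pickle.dump(c,open('w9.pkl','wb')); print(o['ee_pos'],o['eef_rot'],o['force'])
plan(CH(-.0157,.0539,.0865))
X=c['X'].reshape(-1,3); f=c['frame'].reshape(-1,3).astype(int)
m=(X[:,2]>.09)&(X[:,2]<.175)&(np.hypot(X[:,0]-o['ee_pos'][0],X[:,1]-o['ee_pos'][1])<.045)&(f[:,0]-f[:,2]>40); P=X[m]; print(len(P),P[:,2].min())
for za,zb in((.1,.12),(.12,.14),(.14,.16)):
    q=P[(P[:,2]>za)&(P[:,2]<zb)]
    if len(q)>50:
        s=least_squares(lambda p:(np.hypot(q[:,0]-p[0],q[:,1]-p[1])-.026)*1000,o['ee_pos'][:2],loss='soft_l1'); print(za,len(q),s.x)
```

```text
[0.56262332 0.03930121 0.1573927 ] [-3.14063865 -0.00557429  3.07832616] [ 0.10830238 -0.02794066 -1.68188078]
shift [-0.01, -0.0035, 0.2836] rot [-0.0002, -0.0009, 0.0002] rows>= 2
2254 0.09544011918253675
0.1 600 [0.56188424 0.03845995]
0.12 797 [0.56204513 0.03839545]
0.14 781 [0.56242929 0.03833544]
```

View pics/w9.png

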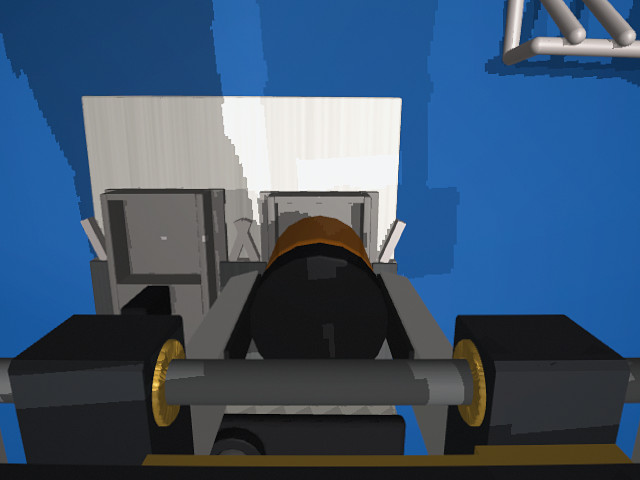

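The jar hangs upright over the near cell. Camera-measured, it sits 2.8 mm short in x, so I correct that and lower gently.

Call:
play_rows(motion=[[[-0.011,0,0.05,0,-0.0009,0,-1],[-0.011,0,0.1,0,-0.0009,0,-1],[-0.011,0,0.15,0,-0.0009,0,-1],[-0.011,0,0.19,0,-0.0009,0,-1],[-0.011,0,0.22,0,-0.0009,0,-1],[-0.011,0,0.24,0,-0.0009,0,-1],[-0.011,0,0.255,0,-0.0009,0,-1],[-0.011,0,0.255,0,-0.0009,0,-1]]])

```text
time_s: 32.75
ee_pos: [0.5653, 0.0383, 0.0939]
eef_rot: [-3.14, 0.001, 3.078]
force: [-0.2, -0.1, -1.5]
grip_width: 0.0517
grip_force: 25.0
```

Call:
play_rows(motion=[[[0,0,0.008,0,0,0,-1],[0,0,0.016,0,0,0,-1],[0,0,0.022,0,0,0,-1],[0,0,0.022,0,0,0,-1]]])

```text
time_s: 33.15
ee_pos: [0.5653, 0.0383, 0.0885]
eef_rot: [-3.14, 0.001, 3.078]
force: [0.3, 0.1, -1.7]
grip_width: 0.0514
grip_force: 25.0
```

Call:
play_rows(motion=[[[0,0,0.005,0,0,0,-1],[0,0,0.009,0,0,0,-1],[0,0,0.009,0,0,0,-1]]])

```text
time_s: 33.45
ee_pos: [0.5654, 0.0383, 0.0864]
eef_rot: [-3.14, 0.002, 3.078]
force: [-0.1, 0.4, -2.7]
grip_width: 0.0517
grip_force: 25.0
```

Call:
play_rows(motion=[[[0,0,0.003,0,0,0,-1],[0,0,0.003,0,0,0,-1],[0,0,0.003,0,0,0,-1]]])

```text
time_s: 33.75
ee_pos: [0.5655, 0.0383, 0.0864]
eef_rot: [-3.14, 0.002, 3.078]
force: [-3.2, 1.0, 5.9]
grip_width: 0.0515
grip_force: 25.0
```

Contact with the floor. Release and rise.

Call:
play_rows(motion=[[[0,0,-0.003,0,0,0,-1],[0,0,-0.003,0,0,0,0.5],[0,0,-0.003,0,0,0,0.5],[0,0,-0.003,0,0,0,0.5],[0,0,-0.003,0,0,0,0.5],[0,0,-0.1,0,0,0,0.5],[0,0,-0.25,0,0,0,0.5],[0,0,-0.45,0,0,0,0.5],[0,0,-0.6,0,0,0,0.5],[0,0,-0.6,0,0,0,0.5]]])

```text
time_s: 34.75
ee_pos: [0.5667, 0.0385, 0.2412]
eef_rot: [-3.141, 0.01, 3.078]
force: [0.2, 0.3, -0.4]
grip_width: 0.0711
grip_force: 0.0
```

```bash
cat >> h.py <<'E'
def stood(c,x,y,z0=.05,z1=.1):
    X=c['X'].reshape(-1,3); f=c['frame'].reshape(-1,3).astype(int)
    m=(abs(X[:,2]-.103)<.004)&(np.hypot(X[:,0]-x,X[:,1]-y)<.04)&(f.max(1)<90); P=X[m]
    if len(P)<50: print('none'); return
    r=cv2.minEnclosingCircle((P[:,:2]*1000).astype(np.float32)); p=np.array(r[0])/1000
    A=np.linalg.lstsq(np.c_[P[:,:2],np.ones(len(P))],P[:,2],rcond=None)[0]
    print('top z',np.median(P[:,2]).round(4),'slope',A[:2].round(3),'r',round(r[1],1),'loc',((p-O)@EX).round(4),((p-O)@EY).round(4))
E
python3 - <<'E'
from h import *
T,o=pose(); c=snap('wrist'); print(o['ee_pos'],o['grip_width']); stood(c,.5655,.0383); gripbar(c,.604,.036); gripbar(c,.597,-.073)
t=snap('top'); jar(t,.42,.305); jar(t,.42,-.32)
p=[.3951,.3075,np.radians(-4.6),np.radians(40)]
a=plan(JG(p,.19)); b=plan(JG(p,.063),a)
E
```

```text
[0.56671911 0.03853882 0.24122937] 0.07105837574605046
top z 0.1033 slope [0.002 0.001] r 26.2 loc -0.0157 0.0531
bar 512 [15.7 21.3] 86.7 [0.6047 0.0356] loc 0.0242 0.0537
bar 547 [15.6 22.1] 86.5 [ 0.5959 -0.0733] loc 0.0225 -0.0555
jar n 358 base [0.394  0.3077] yaw -2.5 tilt 39.2 med|r| 1.59
jar n 369 base [ 0.3886 -0.3256] yaw 2.1 tilt 39.4 med|r| 1.68
shift [0.2599, 1.0226, 0.2631] rot [-0.0011, 0.1115, 0.0024] rows>= 6
shift [0.0, 0.0, 0.508] rot [0.0, -0.0, 0.0] rows>= 3
```

Jar 1 stands correctly (top z 0.1033, centred to 0.6 mm). Next jar.

Call:
play_rows(motion=[[[0,0.15,-0.05,0,0,0,0.5],[0,0.35,-0.05,0,0,0,0.5],[0.05,0.55,0,0,0.0223,0.0005,0.5],[0.12,0.75,0.05,-0.0004,0.0446,0.001,0.5],[0.18,0.9,0.12,-0.0006,0.067,0.0015,0.5],[0.23,0.97,0.2,-0.0009,0.09,0.002,0.5],[0.26,0.98,0.26,-0.0011,0.1115,0.0024,0.5],[0.26,0.98,0.263,-0.0011,0.1115,0.0024,0.5],[0.26,0.98,0.263,-0.0011,0.1115,0.0024,0.5],[0.26,0.98,0.263,-0.0011,0.1115,0.0024,0.5]]])

```text
time_s: 35.85
ee_pos: [0.5166, 0.2868, 0.171]
eef_rot: [3.14, -0.694, 3.062]
force: [0.2, 1.0, 0.1]
grip_width: 0.0705
grip_force: 0.0
```

Run:
```python
from h import *
p=[.3951,.3075,np.radians(-4.6),np.radians(40)]
print(get_obs()['ee_pos']); plan(JG(p,.063))
```

```text
[0.51658831 0.28683781 0.17103151]
shift [0.0003, 0.0428, 0.5142] rot [0.0002, 0.0007, 0.0001] rows>= 3
```

Call:
play_rows(motion=[[[0,0.043,0.05,0,0.0007,0,0.5],[0,0.043,0.15,0,0.0007,0,0.5],[0,0.043,0.3,0,0.0007,0,0.5],[0,0.043,0.43,0,0.0007,0,0.5],[0,0.043,0.51,0,0.0007,0,0.5],[0,0.043,0.514,0,0.0007,0,0.5],[0,0.043,0.514,0,0.0007,0,0.5]]])

```text
time_s: 36.55
ee_pos: [0.4349, 0.3049, 0.0723]
eef_rot: [3.14, -0.701, 3.063]
force: [0.2, 0.1, 0.2]
grip_width: 0.0705
grip_force: 0.0
```

Call:
play_rows(motion=[[[0,0,0,0,0,0,-1],[0,0,0,0,0,0,-1],[0,0,0,0,0,0,-1],[0,0,0,0,0,0,-1],[0,0,0,0,0,0,-1],[0,0,0,0,0,0,-1]]])

```text
time_s: 37.15
ee_pos: [0.4351, 0.3046, 0.0717]
eef_rot: [3.14, -0.702, 3.062]
force: [3.3, 1.6, 5.8]
grip_width: 0.0514
grip_force: 25.0
```

Call:
play_rows(motion=[[[0,0,-0.04,0,0,0,-1],[0,0,-0.12,0,0,0,-1],[0,0,-0.25,0,0,0,-1],[0,0,-0.4,0,0,0,-1],[0,0,-0.55,0,0,0,-1],[0,0,-0.65,0,0,0,-1],[0,0,-0.65,0,0,0,-1],[0,0,-0.65,0,0,0,-1]]])

```text
time_s: 37.95
ee_pos: [0.539, 0.2958, 0.1941]
eef_rot: [-3.141, -0.704, 3.061]
force: [0.2, 0.8, -2.1]
grip_width: 0.0517
grip_force: 25.0
```

Run:
```python
from h import *
o=get_obs(); print(o['ee_pos'],o['grip_width'],o['force'])
a=plan(CH(.0625,-.0555,.18)); print(a[:3,3]); m=plan(TG(.48,.06,.24,86.3)); plan(a,m)
```

```text
[0.53902766 0.29579022 0.1940535 ] 0.05165245245570881 [ 0.24595871  0.82645162 -2.110322  ]
shift [-0.422, -1.4509, -0.2838] rot [0.0008, -0.1121, -0.0025] rows>= 8
[ 0.63578818 -0.07591759  0.18      ]
shift [0.2402, -0.9592, -0.0364] rot [0.0008, -0.1121, -0.0025] rows>= 5
shift [-0.6569, -0.5023, 0.24] rot [0.0, 0.0, 0.0] rows>= 5
```

Call:
play_rows(motion=[[[0.04,-0.12,0,0,-0.02,0,-1],[0.08,-0.3,0,0,-0.04,0,-1],[0.12,-0.48,-0.01,0,-0.06,-0.001,-1],[0.16,-0.66,-0.02,0,-0.08,-0.0015,-1],[0.2,-0.84,-0.03,0.0008,-0.1,-0.0025,-1],[0.24,-0.959,-0.036,0.0008,-0.1121,-0.0025,-1],[0.24,-0.959,-0.036,0.0008,-0.1121,-0.0025,-1],[0.24,-0.959,-0.036,0.0008,-0.1121,-0.0025,-1]]])

```text
time_s: 38.75
ee_pos: [0.4792, 0.0602, 0.2401]
eef_rot: [3.141, -0.001, 3.077]
force: [0.7, 1.0, -1.6]
grip_width: 0.0518
grip_force: 25.0
```

Run:
```python
from h import *
o=get_obs(); print(o['ee_pos'],o['eef_rot'],o['grip_width'])
plan(CH(.0625,-.0555,.18))
t=pickle.load(open('top2.pkl','rb')); X=t['X'].reshape(-1,3); m=(X[:,2]>.1)&(X[:,2]<.3)&(X[:,0]>.69)&(abs(X[:,1])<.15); P=X[m]; L=np.c_[(P[:,:2]-O)@EX,(P[:,:2]-O)@EY]; print('post',np.percentile(L,[1,50,99],0).round(3).tolist(),np.percentile(P[:,2],[5,50,99]))
```

```text
[0.47917215 0.06020321 0.24014449] [ 3.14059406e+00 -5.10189677e-04  3.07708296e+00] 0.05183773278278803
shift [-0.6604, -0.5032, 0.2397] rot [0.0002, -0.0001, 0.0] rows>= 5
post [[0.124, 0.001], [0.19, 0.089], [0.255, 0.102]] [0.13038999 0.20892404 0.21735856]
```

Call:
play_rows(motion=[[[-0.1,-0.08,0,0,0,0,-1],[-0.22,-0.17,0.02,0,0,0,-1],[-0.34,-0.26,0.06,0,0,0,-1],[-0.46,-0.35,0.12,0,0,0,-1],[-0.57,-0.44,0.18,0,0,0,-1],[-0.63,-0.49,0.22,0,0,0,-1],[-0.66,-0.503,0.24,0,0,0,-1],[-0.66,-0.503,0.24,0,0,0,-1],[-0.66,-0.503,0.24,0,0,0,-1]]])

```text
time_s: 39.65
ee_pos: [0.6366, -0.0745, 0.1806]
eef_rot: [3.14, 0.0, 3.079]
force: [-0.3, -0.4, -2.3]
grip_width: 0.0517
grip_force: 25.0
```

```bash
cat >> h.py <<'E'
def held(c,o):
    X=c['X'].reshape(-1,3); f=c['frame'].reshape(-1,3).astype(int); e=o['ee_pos']
    m=(X[:,2]>e[2]-.06)&(X[:,2]<e[2]+.01)&(np.hypot(X[:,0]-e[0],X[:,1]-e[1])<.045)&(f[:,0]-f[:,2]>40); q=X[m]
    s=least_squares(lambda p:(np.hypot(q[:,0]-p[0],q[:,1]-p[1])-.026)*1000,e[:2],loss='soft_l1'); p=s.x
    print('held',len(q),p.round(4),'loc',((p-O)@EX).round(4),((p-O)@EY).round(4),'dz to .0885',(e[2]-.0885)/.25)
E
python3 - <<'E'
from h import *
T,o=pose(); c=snap('wrist'); pickle.dump(c,open('w10.pkl','wb')); print(o['ee_pos'],o['eef_rot'],o['force']); held(c,o)
c=snap('wrist'); gripbar(c,.597,-.073)
E
```

```text
[ 0.63663684 -0.07452313  0.18062953] [3.14039699e+00 1.15038279e-04 3.07868306e+00] [-0.33332914 -0.36422724 -2.32890404]
held 2230 [ 0.6368 -0.0755] loc 0.0635 -0.055 dz to .0885 0.36851812731871125
bar 975 [15.9 21.8] 86.7 [ 0.5959 -0.0738] loc 0.0225 -0.056
```

Call:
play_rows(motion=[[[0.004,-0.002,0.05,0,0,0,-1],[0.004,-0.002,0.12,0,0,0,-1],[0.004,-0.002,0.2,0,0,0,-1],[0.004,-0.002,0.26,0,0,0,-1],[0.004,-0.002,0.3,0,0,0,-1],[0.004,-0.002,0.33,0,0,0,-1],[0.004,-0.002,0.35,0,0,0,-1],[0.004,-0.002,0.362,0,0,0,-1],[0.004,-0.002,0.362,0,0,0,-1]]])

```text
time_s: 40.65
ee_pos: [0.636, -0.0762, 0.0903]
eef_rot: [3.141, 0.001, 3.077]
force: [0.3, 0.2, -1.0]
grip_width: 0.0516
grip_force: 25.0
```

Call:
play_rows(motion=[[[0,0,0.007,0,0,0,-1],[0,0,0.012,0,0,0,-1],[0,0,0.012,0,0,0,-1]]])

```text
time_s: 40.95
ee_pos: [0.636, -0.0762, 0.0873]
eef_rot: [3.141, 0.001, 3.078]
force: [-0.4, 0.5, -2.3]
grip_width: 0.0514
grip_force: 25.0
```

Call:
play_rows(motion=[[[0,0,0.003,0,0,0,-1],[0,0,0.003,0,0,0,-1],[0,0,0.003,0,0,0,-1]]])

```text
time_s: 41.25
ee_pos: [0.636, -0.0762, 0.0866]
eef_rot: [3.141, 0.001, 3.078]
force: [-0.3, -0.3, -1.4]
grip_width: 0.0519
grip_force: 25.0
```

Call:
play_rows(motion=[[[0,0,0.003,0,0,0,-1],[0,0,0.003,0,0,0,-1],[0,0,0.003,0,0,0,-1]]])

```text
time_s: 41.55
ee_pos: [0.636, -0.0762, 0.0857]
eef_rot: [3.141, 0.001, 3.078]
force: [-0.3, 0.3, -1.9]
grip_width: 0.0517
grip_force: 25.0
```

Call:
play_rows(motion=[[[0,0,0.002,0,0,0,-1],[0,0,0.002,0,0,0,-1],[0,0,0.002,0,0,0,-1]]])

```text
time_s: 41.85
ee_pos: [0.6362, -0.0762, 0.0856]
eef_rot: [3.141, 0.002, 3.078]
force: [-1.8, 0.7, 3.4]
grip_width: 0.0516
grip_force: 25.0
```

Call:
play_rows(motion=[[[0,0,-0.002,0,0,0,-1],[0,0,-0.002,0,0,0,0.5],[0,0,-0.002,0,0,0,0.5],[0,0,-0.002,0,0,0,0.5],[0,0,-0.002,0,0,0,0.5],[0,0,-0.1,0,0,0,0.5],[0,0,-0.25,0,0,0,0.5],[0,0,-0.45,0,0,0,0.5],[0,0,-0.65,0,0,0,0.5],[0,0,-0.75,0,0,0,0.5]]])

```text
time_s: 42.85
ee_pos: [0.6363, -0.0764, 0.2779]
eef_rot: [3.141, 0.007, 3.078]
force: [-0.7, 0.7, 0.2]
grip_width: 0.0708
grip_force: 0.0
```

Run:
```python
from h import *
T,o=pose(); c=snap('wrist'); print(o['ee_pos'],o['grip_width']); stood(c,.636,-.076); gripbar(c,.604,.036); gripbar(c,.597,-.073)
plan(TG(.46,-.27,.32))
```

```text
[ 0.63632866 -0.07641461  0.27788432] 0.07083125277117953
top z 0.1033 slope [0.002 0.001] r 26.2 loc 0.0626 -0.0566
bar 568 [45.7 21.4] 18.2 [0.5947 0.0321] loc 0.0145 0.0496
bar 562 [44.5 37.4] 85.1 [ 0.6038 -0.0741] loc 0.0305 -0.0557
shift [0.6549, -0.8177, -0.1642] rot [-0.0001, 0.0016, -0.0102] rows>= 6
```

Call:
play_rows(motion=[[[0.1,-0.13,-0.03,0,0,-0.0102,0.5],[0.22,-0.27,-0.06,0,0,-0.0102,0.5],[0.34,-0.42,-0.09,0,0,-0.0102,0.5],[0.46,-0.57,-0.12,0,0,-0.0102,0.5],[0.57,-0.71,-0.15,0,0,-0.0102,0.5],[0.65,-0.82,-0.164,0,0,-0.0102,0.5],[0.65,-0.82,-0.164,0,0,-0.0102,0.5],[0.65,-0.82,-0.164,0,0,-0.0102,0.5]]])

```text
time_s: 43.7
ee_pos: [0.4603, -0.2707, 0.3133]
eef_rot: [3.141, 0.001, 3.14]
force: [0.7, -0.3, 0.0]
grip_width: 0.0706
grip_force: 0.0
```

Run:
```python
from h import *
T,o=pose(); c=snap('wrist'); save(c,'w11.png'); pickle.dump(c,open('w11.pkl','wb')); print(o['ee_pos']); p=jar(c,.42,-.323)
p[3]=np.radians(40)
a=plan(JG(p,.19)); b=plan(JG(p,.063),a); print(a[:3,3])
```

```text
[ 0.46030736 -0.27071606  0.31328238]
jar n 4267 base [ 0.3898 -0.328 ] yaw 3.7 tilt 39.9 med|r| 0.35
shift [-0.2035, -0.201, 0.5741] rot [0.0037, 0.1112, -0.0097] rows>= 5
shift [-0.0, 0.0, 0.508] rot [-0.0, 0.0, 0.0] rows>= 3
[ 0.51172869 -0.32020235  0.16954844]
```

Call:
play_rows(motion=[[[-0.1,-0.1,0.1,0.001,0.022,-0.002,0.5],[-0.2035,-0.201,0.2,0.002,0.044,-0.004,0.5],[-0.2035,-0.201,0.32,0.003,0.066,-0.006,0.5],[-0.2035,-0.201,0.44,0.0035,0.088,-0.008,0.5],[-0.2035,-0.201,0.53,0.0037,0.1112,-0.0097,0.5],[-0.2035,-0.201,0.574,0.0037,0.1112,-0.0097,0.5],[-0.2035,-0.201,0.574,0.0037,0.1112,-0.0097,0.5],[-0.2035,-0.201,0.574,0.0037,0.1112,-0.0097,0.5]]])

```text
time_s: 44.55
ee_pos: [0.512, -0.3207, 0.1722]
eef_rot: [-3.139, -0.692, -3.08]
force: [-0.8, 0.2, 0.6]
grip_width: 0.071
grip_force: 0.0
```

Run:
```python
from h import *
p=[.3898,-.328,np.radians(3.7),np.radians(40)]
print(get_obs()['ee_pos'],get_obs()['qpos']); plan(JG(p,.063))
```

```text
[ 0.51203104 -0.32071966  0.17221648] [-0.48157106  0.82962802  0.97068455 -0.36372388  1.93386442 -2.14111634]
shift [-0.0027, 0.0032, 0.517] rot [-0.0002, 0.001, -0.0003] rows>= 3
```

Call:
play_rows(motion=[[[-0.002,0.003,0.12,0,0.0008,0,0.5],[-0.002,0.003,0.27,0,0.0008,0,0.5],[-0.002,0.003,0.4,0,0.0008,0,0.5],[-0.002,0.003,0.49,0,0.0008,0,0.5],[-0.002,0.003,0.513,0,0.0008,0,0.5],[-0.002,0.003,0.513,0,0.0008,0,0.5],[-0.002,0.003,0.513,0,0.0008,0,0.5]]])

```text
time_s: 45.25
ee_pos: [0.4308, -0.3257, 0.0735]
eef_rot: [-3.138, -0.699, -3.08]
force: [-0.0, -0.4, -0.2]
grip_width: 0.0701
grip_force: 0.0
```

Call:
play_rows(motion=[[[0,0,0,0,0,0,-1],[0,0,0,0,0,0,-1],[0,0,0,0,0,0,-1],[0,0,0,0,0,0,-1],[0,0,0,0,0,0,-1],[0,0,0,0,0,0,-1]]])

```text
time_s: 45.85
ee_pos: [0.4299, -0.3248, 0.0718]
eef_rot: [3.141, -0.703, -3.078]
force: [2.4, 4.6, 4.7]
grip_width: 0.0517
grip_force: 25.0
```

Call:
play_rows(motion=[[[0,0,-0.04,0,0,0,-1],[0,0,-0.12,0,0,0,-1],[0,0,-0.25,0,0,0,-1],[0,0,-0.4,0,0,0,-1],[0,0,-0.55,0,0,0,-1],[0,0,-0.65,0,0,0,-1],[0,0,-0.65,0,0,0,-1],[0,0,-0.65,0,0,0,-1]]])

```text
time_s: 46.65
ee_pos: [0.5343, -0.3184, 0.1944]
eef_rot: [3.141, -0.703, -3.077]
force: [-0.6, -1.2, -2.0]
grip_width: 0.0515
grip_force: 25.0
```

Run:
```python
from h import *
o=get_obs(); print(o['ee_pos'],o['grip_width'],o['force'])
a=plan(CH(-.0175,-.056,.18)); print(a[:3,3])
```

```text
[ 0.53426835 -0.31837405  0.19435024] 0.05151533654984615 [-0.56418182 -1.20156668 -1.97197281]
shift [-0.1516, 0.9809, -0.0531] rot [-0.0072, -0.1118, 0.0197] rows>= 5
[ 0.55592267 -0.07125396  0.18      ]
```

Call:
play_rows(motion=[[[-0.02,0.12,-0.02,-0.0014,-0.022,0.004,-1],[-0.05,0.27,-0.03,-0.0028,-0.044,0.008,-1],[-0.08,0.43,-0.04,-0.004,-0.066,0.012,-1],[-0.11,0.6,-0.05,-0.0057,-0.088,0.016,-1],[-0.13,0.76,-0.053,-0.0072,-0.1118,0.0197,-1],[-0.15,0.9,-0.053,-0.0072,-0.1118,0.0197,-1],[-0.1516,0.981,-0.053,-0.0072,-0.1118,0.0197,-1],[-0.1516,0.981,-0.053,-0.0072,-0.1118,0.0197,-1],[-0.1516,0.981,-0.053,-0.0072,-0.1118,0.0197,-1]]])

```text
time_s: 47.55
ee_pos: [0.5554, -0.0716, 0.18]
eef_rot: [-3.141, -0.001, 3.076]
force: [0.6, 0.4, -2.1]
grip_width: 0.0515
grip_force: 25.0
```

Run:
```python
from h import *
T,o=pose(); c=snap('wrist'); print(o['ee_pos'],o['eef_rot'],o['force']); held(c,o); plan(CH(-.0175,-.056,.18))
```

```text
[ 0.55536024 -0.07161224  0.18003916] [-3.14120450e+00 -9.73233903e-04  3.07643969e+00] [ 0.56672532  0.41599136 -2.12716992]
held 2205 [ 0.5555 -0.0726] loc -0.0179 -0.0574 dz to .0885 0.3661566243111156
shift [-0.0011, 0.0035, 0.0007] rot [-0.0001, -0.0001, -0.0002] rows>= 1
```

Call:
play_rows(motion=[[[-0.001,0.006,0.05,0,0,0,-1],[-0.001,0.006,0.12,0,0,0,-1],[-0.001,0.006,0.2,0,0,0,-1],[-0.001,0.006,0.26,0,0,0,-1],[-0.001,0.006,0.3,0,0,0,-1],[-0.001,0.006,0.33,0,0,0,-1],[-0.001,0.006,0.35,0,0,0,-1],[-0.001,0.006,0.362,0,0,0,-1],[-0.001,0.006,0.362,0,0,0,-1]]])

```text
time_s: 48.5
ee_pos: [0.5566, -0.0699, 0.0903]
eef_rot: [-3.141, 0.001, 3.076]
force: [-0.2, 1.2, -2.0]
grip_width: 0.0515
grip_force: 25.0
```

Call:
play_rows(motion=[[[0,0,0.007,0,0,0,-1],[0,0,0.012,0,0,0,-1],[0,0,0.012,0,0,0,-1]]])

```text
time_s: 48.8
ee_pos: [0.5566, -0.0698, 0.0874]
eef_rot: [-3.141, 0.001, 3.076]
force: [0.8, -0.2, -2.6]
grip_width: 0.0517
grip_force: 25.0
```

Call:
play_rows(motion=[[[0,0,0.004,0,0,0,-1],[0,0,0.004,0,0,0,-1],[0,0,0.004,0,0,0,-1]]])

```text
time_s: 49.1
ee_pos: [0.5565, -0.0698, 0.0864]
eef_rot: [-3.141, 0.001, 3.076]
force: [-0.0, 0.6, -2.0]
grip_width: 0.0517
grip_force: 25.0
```

Call:
play_rows(motion=[[[0,0,0.003,0,0,0,-1],[0,0,0.003,0,0,0,-1],[0,0,0.003,0,0,0,-1]]])

```text
time_s: 49.4
ee_pos: [0.5567, -0.0699, 0.0858]
eef_rot: [-3.141, 0.001, 3.076]
force: [0.3, 0.2, 0.2]
grip_width: 0.0518
grip_force: 25.0
```

Call:
play_rows(motion=[[[0,0,0.002,0,0,0,-1],[0,0,0.002,0,0,0,-1],[0,0,0.002,0,0,0,-1]]])

```text
time_s: 49.7
ee_pos: [0.5568, -0.0698, 0.0857]
eef_rot: [-3.141, 0.001, 3.076]
force: [-1.1, 0.6, 5.0]
grip_width: 0.0514
grip_force: 25.0
```

Call:
play_rows(motion=[[[0,0,-0.002,0,0,0,-1],[0,0,-0.002,0,0,0,0.5],[0,0,-0.002,0,0,0,0.5],[0,0,-0.002,0,0,0,0.5],[0,0,-0.002,0,0,0,0.5],[0,0,-0.1,0,0,0,0.5],[0,0,-0.25,0,0,0,0.5],[0,0,-0.45,0,0,0,0.5],[0,0,-0.65,0,0,0,0.5],[0,0,-0.85,0,0,0,0.5]]])

```text
time_s: 50.7
ee_pos: [0.556, -0.0697, 0.2998]
eef_rot: [-3.141, 0.001, 3.076]
force: [1.3, -0.1, 0.7]
grip_width: 0.0706
grip_force: 0.0
```

Run:
```python
from h import *
T,o=pose(); c=snap('wrist'); save(c,'w12.png'); pickle.dump(c,open('w12.pkl','wb')); print(o['ee_pos'],o['grip_width'])
for q in ((.636,-.076),(.556,-.071),(.5655,.038)): stood(c,*q)
plan(TG(.68,-.03,.30,86.3))
```

```text
[ 0.55599037 -0.06968526  0.29977116] 0.0705558783505012
top z 0.1032 slope [0.006 0.002] r 26.4 loc 0.0625 -0.0566
top z 0.1033 slope [ 0.002 -0.001] r 26.2 loc -0.0169 -0.0553
top z 0.1033 slope [0.004 0.007] r 26.3 loc -0.0161 0.0533
shift [-0.4776, 0.1915, 0.0399] rot [-0.0003, 0.0019, -0.0001] rows>= 3
```

View pics/w12.png

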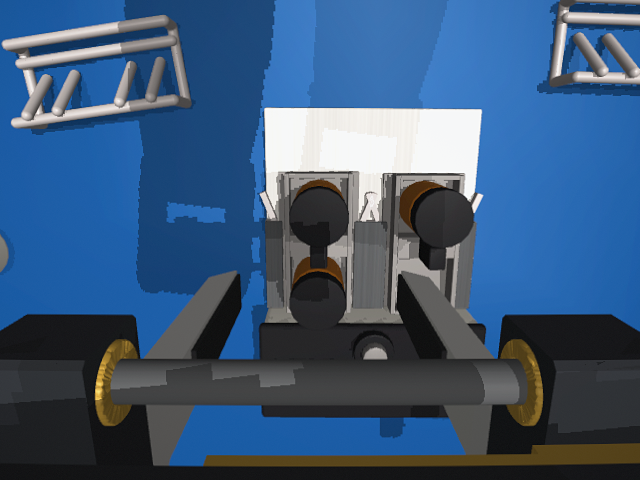

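All three jars stand upright in their own cells, and the key is at (373,347). Before pressing I'll settle the x-bias by using the housing face (local 0.097) as the reference for both racks.

Run:
```python
from h import *
c=pickle.load(open('w5.pkl','rb'))
loc=lambda p:np.round([(p[:2]-O)@EX,(p[:2]-O)@EY],4)
print('face bottom', [loc(ray(c,90+u/2.5,20+692/2.5,.016)) for u in (180,250,330)])
for n in ('w5','w7'):
    c=pickle.load(open(n+'.pkl','rb')); X=c['X'].reshape(-1,3); L=np.c_[(X[:,:2]-O)@EX,(X[:,:2]-O)@EY,X[:,2]]
    for ya,yb in ((-.09,-.02),(.02,.09)):
        m=(L[:,1]>ya)&(L[:,1]<yb)&(L[:,2]>.05)&(L[:,2]<.07)&(L[:,0]>.085)&(L[:,0]<.11); print(n,'face',m.sum(),np.round(np.percentile(L[m,0],[10,50,90]),4) if m.any() else '')
        m=(L[:,1]>ya)&(L[:,1]<yb)&(abs(L[:,2]-.046)<.0025)&(abs(L[:,0]-.02)<.09); print('  rack top x range',m.sum(),np.percentile(L[m,0],[.5,99.5]).round(4) if m.any() else '')
    m=(abs(L[:,1])<.009)&(abs(L[:,2]-.0285)<.003)&(abs(L[:,0])<.05);print('  rail start',np.percentile(L[m,0],.5).round(4)); 
    m=(abs(L[:,1])<.1)&(abs(L[:,2]-.016)<.003)&(L[:,0]<-.09);print('  deck front',np.percentile(L[m,0],.5).round(4))
```

```text
face bottom [array([ 0.0976, -0.0834]), array([ 0.0975, -0.0586]), array([ 0.0974, -0.0304])]
w5 face 288 [0.0968 0.0973 0.0977]
  rack top x range 191 [0.0964 0.0984]
w5 face 881 [0.0978 0.0985 0.0989]
  rack top x range 5079 [-0.0484  0.0988]
  rail start -0.0276
  deck front -0.114
w7 face 592 [0.0972 0.0977 0.0981]
  rack top x range 3973 [-0.0497  0.0981]
w7 face 248 [0.0974 0.0978 0.0983]
  rack top x range 3307 [-0.0485  0.0986]
  rail start -0.0277
  deck front -0.1137
```

Rack 1 sits about 1 mm inward of home and rack 2 is within 0.5 mm. To be sure the catch ball is centred I'll nudge rack 1 back a touch.

Run:
```python
from h import *
plan(TG(.605,.0362,.14,86.3)); print(.3-.073)
```

```text
shift [-0.1534, 0.4373, 0.6756] rot [-0.0003, 0.0019, -0.0001] rows>= 5
0.22699999999999998
```

Call:
play_rows(motion=[[[-0.05,0.12,0,0,0,0,0],[-0.1,0.27,0,0,0,0,0],[-0.15,0.41,0.1,0,0,0,0],[-0.1534,0.4373,0.25,0,0,0,0],[-0.1534,0.4373,0.4,0,0,0,0],[-0.1534,0.4373,0.55,0,0,0,0],[-0.1534,0.4373,0.64,0,0,0,0],[-0.1534,0.4373,0.64,0,0,0,0],[-0.1534,0.4373,0.64,0,0,0,0]]])

```text
time_s: 51.65
ee_pos: [0.6022, 0.0368, 0.1383]
eef_rot: [-3.141, 0.001, 3.076]
force: [-0.3, 0.3, 0.3]
grip_width: 0.0469
grip_force: 0.0
```

Run:
```python
from h import *
o=get_obs(); print(o['ee_pos'],o['eef_rot'],o['grip_width']); plan(TG(.605,.0362,.0725,86.3))
```

```text
[0.60220035 0.03675989 0.13833727] [-3.14135312e+00  1.01314536e-03  3.07638868e+00] 0.046878517215145465
shift [-0.0111, -0.0014, 0.2634] rot [-0.0, 0.0002, -0.0001] rows>= 2
```

Call:
play_rows(motion=[[[-0.011,-0.002,0.1,0,0,0,0],[-0.011,-0.002,0.2,0,0,0,0],[-0.011,-0.002,0.255,0,0,0,0],[-0.011,-0.002,0.263,0,0,0,0],[-0.011,-0.002,0.263,0,0,0,0]]])

```text
time_s: 52.15
ee_pos: [0.6052, 0.0361, 0.0731]
eef_rot: [-3.141, 0.002, 3.076]
force: [-0.1, 1.2, 0.2]
grip_width: 0.0469
grip_force: 0.0
```

Call:
play_rows(motion=[[[0,0,0,0,0,0,-1],[0,0,0,0,0,0,-1],[0,0,0,0,0,0,-1],[0,0,0,0,0,0,-1],[0,0,0,0,0,0,-1],[0,0,0,0,0,0,-1],[0,0,0,0,0,0,-1],[0,0,0,0,0,0,-1]]])

```text
time_s: 52.95
ee_pos: [0.6048, 0.0362, 0.0722]
eef_rot: [-3.141, 0.001, 3.076]
force: [-0.4, 1.3, 5.4]
grip_width: 0.0158
grip_force: 25.0
```

Call:
play_rows(motion=[[[0.002,0,0,0,0,0,-1],[0.003,0,0,0,0,0,-1],[0.003,0,0,0,0,0,-1]]])

```text
time_s: 53.25
ee_pos: [0.6044, 0.0361, 0.0722]
eef_rot: [-3.141, 0.002, 3.076]
force: [5.7, 1.0, 3.5]
grip_width: 0.0156
grip_force: 25.0
```

Pulling 0.4 mm already meets 5.7 N, so the catch is holding rack 1. Release and go to the key.

Call:
play_rows(motion=[[[-0.002,0,0,0,0,0,-1],[-0.002,0,0,0,0,0,0],[-0.002,0,0,0,0,0,0],[-0.002,0,0,0,0,0,0],[-0.002,0,0,0,0,0,0],[0,0,-0.1,0,0,0,0],[0,0,-0.25,0,0,0,0],[0,0,-0.45,0,0,0,-1],[0,0,-0.65,0,0,0,-1],[0,0,-0.85,0,0,0,-1]]])

```text
time_s: 54.25
ee_pos: [0.6033, 0.0362, 0.2864]
eef_rot: [-3.141, 0.0, 3.076]
force: [1.0, -0.1, -0.8]
grip_width: 0.0269
grip_force: 0.0
```

Call:
play_rows(motion=[[[-0.1,-0.05,0,0,0,0,-1],[-0.2,-0.12,0,0,0,0,-1],[-0.28,-0.2,0,0,0,0,-1],[-0.28,-0.24,0,0,0,0,-1],[-0.28,-0.24,0,0,0,0,-1],[-0.28,-0.24,0,0,0,0,-1]]])

```text
time_s: 54.85
ee_pos: [0.6693, -0.0278, 0.2846]
eef_rot: [-3.141, 0.001, 3.076]
force: [0.5, 0.1, 0.1]
grip_width: 0.0006
grip_force: 0.0
```

Run:
```python
from h import *
T,o=pose(); c=snap('wrist'); save(c,'w13.png'); pickle.dump(c,open('w13.pkl','wb')); print(o['ee_pos'],o['grip_width'])
X=c['X'].reshape(-1,3); m=(np.hypot(X[:,0]-.6955,X[:,1]+.026)<.03)&(X[:,2]>.077)&(X[:,2]<.1); P=X[m]; print(len(P))
if len(P): print(np.median(P[:,2]),np.percentile(P[:,2],95)); q=P[P[:,2]>np.percentile(P[:,2],95)-.003]; print(cv2.minEnclosingCircle((q[:,:2]*1000).astype(np.float32)),np.median(q,0))
for q in ((.636,-.076),(.556,-.071),(.5655,.038)): stood(c,*q)
```

```text
[ 0.66926138 -0.02775837  0.28459768] 0.0006332079601353495
1835
0.08848635891655177 0.0988079462604228
((696.331298828125, -26.126934051513672), 11.618640899658203) [ 0.69604452 -0.02604183  0.0981229 ]
top z 0.1033 slope [ 0. -0.] r 26.1 loc 0.0625 -0.0565
top z 0.1032 slope [-0.005  0.   ] r 26.0 loc -0.0168 -0.0553
top z 0.1033 slope [-0.004  0.006] r 26.0 loc -0.016 0.0525
```

View pics/w13.png

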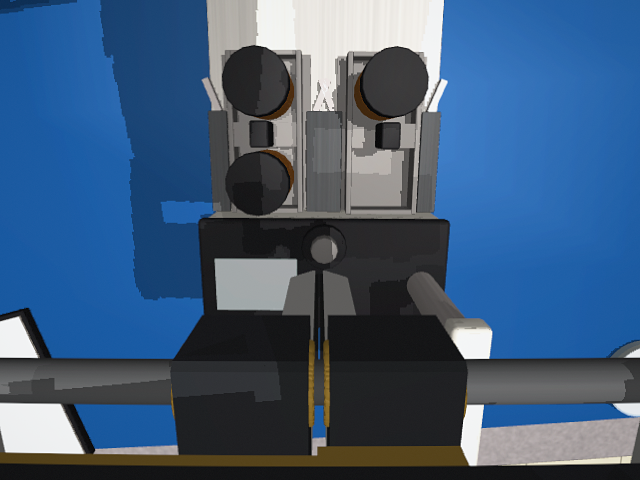

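All three jars and both racks look right, and the key is at (324,249) with top z ≈ 0.0985 at (0.6963, -0.0261). The post at (430,290) would foul the gripper body lengthwise, so I turn the tool about 66° before pressing.

Run:
```python
from h import *
c=pickle.load(open('w13.pkl','rb')); X=c['X'].reshape(-1,3); d=X[:,:2]-[.6963,-.0261]; m=(X[:,2]>.11)&(X[:,2]<.23)&(d[:,1]>.03)&(d[:,1]<.14)&(abs(d[:,0])<.2)&(d[:,0]>-.02); print(m.sum(),np.percentile(np.c_[d,X[:,2]][m],[2,50,98],0).round(3).tolist())
plan(TG(.6963,-.0261,.2846,20))
```

```text
3617 [[0.024, 0.075, 0.115], [0.035, 0.087, 0.209], [0.117, 0.098, 0.211]]
shift [-0.1075, 0.0124, 0.0008] rot [0.0001, 0.0001, 0.1841] rows>= 8
```

Call:
play_rows(motion=[[[-0.02,0,0,0,0,0.023,-1],[-0.04,0,0,0,0,0.046,-1],[-0.06,0.005,0,0,0,0.069,-1],[-0.08,0.01,0,0,0,0.092,-1],[-0.1,0.012,0,0,0,0.115,-1],[-0.1075,0.0124,0,0,0,0.138,-1],[-0.1075,0.0124,0,0,0,0.161,-1],[-0.1075,0.0124,0,0,0,0.1841,-1],[-0.1075,0.0124,0,0,0,0.1841,-1],[-0.1075,0.0124,0,0,0,0.1841,-1]]])

```text
time_s: 55.9
ee_pos: [0.6966, -0.0262, 0.2848]
eef_rot: [3.141, 0.001, 1.925]
force: [-0.3, -0.2, -0.5]
grip_width: 0.0004
grip_force: 0.0
```

Call:
play_rows(motion=[[[0,0,0.1,0,0,0,-1],[0,0,0.2,0,0,0,-1],[0,0,0.3,0,0,0,-1],[0,0,0.4,0,0,0,-1],[0,0,0.5,0,0,0,-1],[0,0,0.6,0,0,0,-1],[0,0,0.64,0,0,0,-1],[0,0,0.64,0,0,0,-1],[0,0,0.64,0,0,0,-1]]])

```text
time_s: 56.8
ee_pos: [0.6973, -0.0269, 0.1259]
eef_rot: [3.14, 0.001, 1.921]
force: [0.1, -0.1, -0.1]
grip_width: 0.0005
grip_force: 0.0
```

Run:
```python
from h import *
o=get_obs(); print(o['force']); plan(TG(.6963,-.0261,.1175,20))
```

```text
[ 0.14062188 -0.13818633 -0.09205619]
shift [0.0043, -0.0028, 0.0335] rot [0.0003, 0.0002, 0.0002] rows>= 1
```

Call:
play_rows(motion=[[[0.004,-0.003,0.015,0,0,0,-1],[0.004,-0.003,0.03,0,0,0,-1],[0.004,-0.003,0.042,0,0,0,-1],[0.004,-0.003,0.05,0,0,0,-1],[0.004,-0.003,0.05,0,0,0,-1]]])

```text
time_s: 57.3
ee_pos: [0.696, -0.0262, 0.1122]
eef_rot: [3.14, 0.001, 1.92]
force: [0.1, 1.2, 4.3]
grip_width: 0.0008
grip_force: 2.1
```

Call:
play_rows(motion=[[[0,0,0.004,0,0,0,-1],[0,0,0.009,0,0,0,-1],[0,0,0.009,0,0,0,-1]]])

```text
time_s: 57.6
ee_pos: [0.6961, -0.0262, 0.1112]
eef_rot: [3.14, 0.001, 1.92]
force: [-3.4, 1.5, 12.1]
grip_width: 0.0004
grip_force: 6.1
```

12 N at a hard stop means the key is fully down. Releasing upward and checking.

Call:
play_rows(motion=[[[0,0,-0.03,0,0,0,-1],[0,0,-0.1,0,0,0,-1],[0,0,-0.25,0,0,0,-1],[0,0,-0.4,0,0,0,-1],[0,0,-0.55,0,0,0,-1],[0,0,-0.7,0,0,0,-1],[0,0,-0.7,0,0,0,-1],[0,0,-0.7,0,0,0,-1],[0,0,-0.7,0,0,0,-1]]])

```text
time_s: 58.5
ee_pos: [0.6953, -0.0262, 0.2829]
eef_rot: [-3.139, -0.001, 1.92]
force: [-0.8, -0.2, -0.1]
grip_width: 0.0004
grip_force: 0.0
```

Run:
```python
from h import *
T,o=pose(); c=snap('wrist'); print(o['ee_pos'],o['force'],o['joint_vel'].round(3)); t=snap('top'); save(t,'end.png',(240,120,500,310),3)
for q in ((.636,-.076),(.556,-.071),(.5655,.038)): stood(c,*q)
X=c['X'].reshape(-1,3);m=(np.hypot(X[:,0]-.6963,X[:,1]+.0261)<.009)&(X[:,2]<.11); print('key z',np.median(X[m,2]))
```

```text
[ 0.69534258 -0.02624349  0.28287407] [-0.79031958 -0.2057942  -0.11265985] [ 0.     0.004  0.002 -0.    -0.001  0.001]
top z 0.1032 slope [-0.001 -0.003] r 26.3 loc 0.0625 -0.0566
top z 0.1032 slope [-0.005 -0.005] r 26.6 loc -0.0167 -0.0551
top z 0.1033 slope [-0.006  0.004] r 26.0 loc -0.0156 0.0529
key z 0.09832974526951238
```

View pics/end.png

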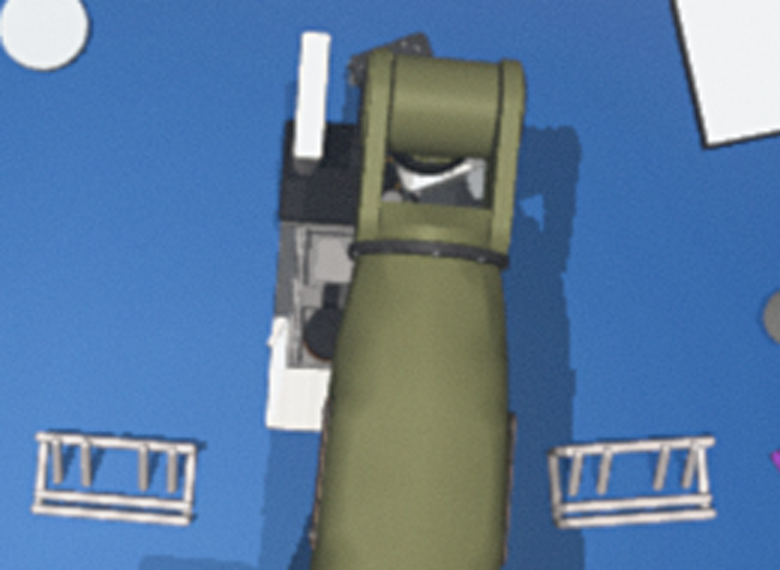

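Both rests are empty, the three jars stand with their tops level, and the key has sprung back (z 0.098). Handing in.

```bash
python3 -c "
from station import workorder
print(workorder.hand_in())"
```

```text
the job is handed in; nothing more can be done
None
```

The job is handed in, but it returned no verdict: both grey racks are home with their catches holding against a pull, all three jars (the right rest held only one) stand cap up on their cell floors, and the start key was pressed fully down and sprang back, at 58.5 s of the 210 s allowed.

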